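Sort the glassware after the school lab lesson

TASK

Clear up the lab bench: stand the two amber bottles in the black tray and the two yellow-lidded jars in the blue-rimmed white tray, one in each bay and upright, and lay the petri dish flat and wholly on the green mat. It is all glass, so keep it upright, set it down and never drop it; leave the orange beaker standing where it is.

Things in the scene. Friction and masses are not known exactly. Their poses are not given: they have to be found in the camera images.
- amber_a: First amber bottle: small amber-brown glass bottle with a blank white label band and a black cap; round. Body 38 mm diameter up to 56 mm, shoulder to 64 mm, cap 25 mm diameter from 64 to 85 mm (total height 85 mm). About 70 g. Origin: centre of the underside, z up along its axis; stands upright at the start.
- amber_b: Second amber bottle, the same as the first: small amber-brown glass bottle with a blank white label band and a black cap; round. Body 38 mm diameter up to 56 mm, shoulder to 64 mm, cap 25 mm diameter from 64 to 85 mm (total height 85 mm). About 70 g. Origin: centre of the underside, z up along its axis; stands upright at the start.
- jar_a: First jar: clear glass specimen jar with a yellow lid; a plain cylinder, glass 46 mm diameter up to 58 mm, lid 47 mm diameter from 58 to 75 mm (total height 75 mm); a narrow white band near its foot. About 80 g. Origin: centre of the underside, z up along its axis; stands upright at the start.
- jar_b: Second jar, the same as the first: clear glass specimen jar with a yellow lid; a plain cylinder, glass 46 mm diameter up to 58 mm, lid 47 mm diameter from 58 to 75 mm (total height 75 mm); a narrow white band near its foot. About 80 g. Origin: centre of the underside, z up along its axis; stands upright at the start.
- petri: Closed glass petri dish, a flat disc 60 mm in diameter and 16 mm high, clear with a round white filter paper showing on top. About 50 g. Origin: centre of the underside, z up.
- black_tray: Black plastic two-bay tray, fixed to the bench, outside 76 mm (its x) by 147 mm (its y), 20 mm high. Walls and the one divider across the middle are 5 mm thick; two bays side by side along its y, each 66 x 66 mm inside, centred at y = +35.5 and y = -35.5 mm (x = 0). Bay floor 5 mm above the bench. Rims and divider are edged in grey. Origin: centre of the underside.
- white_tray: White enamel, blue-rimmed two-bay tray, fixed to the bench, outside 76 mm (its x) by 147 mm (its y), 20 mm high. Walls and the one divider across the middle are 5 mm thick; two bays side by side along its y, each 66 x 66 mm inside, centred at y = +35.5 and y = -35.5 mm (x = 0). Bay floor 5 mm above the bench. Rims and divider are edged in blue. Origin: centre of the underside.
- mat: Flat square green mat, fixed to the bench, 110 x 110 mm and 4 mm thick, no rim. Origin: centre of the underside, x and y along its edges.
- beaker: Bystander to leave alone: loose orange plastic beaker, 64 mm in diameter at the rim, 80 mm high, holding two slim stirring rods that reach up to 116 mm and stay within the rim's circle. Origin: centre of the underside.
Not all that is in view belongs to the job. What is shaped like the jar_b but pink or red is not meant.

How it is judged:
By the outcome, as a careful person would: the job done as asked, in the order asked, and still so for the second after the job is handed in, with the robot touching nothing.
It also fails if it takes over 128 s, if anything falls off the work surface, if the arm or the gripper's body presses on something with over 40 N, if the wrist force passes 120 N, or if a joint passes its speed limit or range.

ROBOT

A 6-joint arm with a two-finger parallel gripper is mounted at the origin on the work surface. World frame = base frame: x ahead of the robot, y to its left, z up, the work surface at z = 0. Lengths are in m, angles in rad, forces in N, time in s.
With the tool pointing down it reaches from about 0.4 to 0.825 m from the base axis. Payload 7 kg.
Tool frame: the origin (TCP) lies between the finger pads; the fingertips stand 14 mm ahead of it and the grasp point (between the pads) lies 5 mm behind it; x points along the fingers, y is the direction in which the jaws open and shut, and the axes are right-handed (so a half turn about x gives the same grasp; the last joint's range is limited). The gripper opens to 85 mm and grips with 20 to 120 N. Pads are 22 mm wide; open, the fingers measure 114 mm over their backs; the gripper's body (76 mm by 85 mm) begins 54 mm behind the grasp point. The pads swing forward as they close: fully open they stand 13 mm farther back than shut.
Start: joints at [1.414, 0.359, 0.012, 0, -1.224, -0.288], TCP at [0.29, 0.609, 0.245] pointing down, gripper open.
Joint ranges: [-3.07, 3.07], [-1.43, 2.12], [-1.02, 1.25], [-3.03, 1.67], [-3.05, -0], [-3.03, 3.03]. Speed limits (rad/s): [2.39, 2.39, 3.01, 3.14, 3.14, 3.14].

INTERFACE

Orientations are given as a unit quaternion [x, y, z, w].
In Python, from workcell import arm gives the robot as it stands.
- The arm moves only by the shell command python3 -m handwheel 'ROWS' [OPENING] [FORCE]. ROWS is JSON, a list of rows, each an object of numbers: "dx", "dy", "dz": the shift along the tool's x, y, z in m; "roll": the turn about the tool's x in degrees. In form: [{"dx": .., "dy": .., "dz": .., "roll": ..}, ...]. A call has 1 to 8 rows; each row shifts and turns the commanded pose from where the row before left it, along the tool's axes as they then stand; what a row does not reach is not made up. A row lasts 1/10 s, in which the tool goes at most 50 mm and 8.59 degrees, less where a joint would pass 70% of its speed; a pose out of reach is approached as far as the arm can. A call with a gripper value outside its range is refused whole. OPENING is the opening, from -1 (shut) to 1 (fully open), set as the call begins (- or left out, the last holds). The fingers move at their own pace and stop on an object; FORCE is the grip in N (left out, the last holds). Time passes only in rows, so rows that do not move let the fingers close. It gives the time, the measured TCP pose, the force and the opening at its end, in the units of the state.
- arm.get_obs(): the state, without advancing time (a new reading comes with each control period).
- arm.get_image(name): name is "side" or "top"; returns a dict with "color" (480x640x3 uint8, blue, green, red), "K" (3x3 intrinsics, pixels), "dist_coeffs" ([k1, k2, p1, p2, k3] as OpenCV has them; the pictures are not rectified), "extrinsics" (4x4, takes a point from camera to world coordinates). Camera axes: x right, y down, z forward; pixel columns grow to the right and rows downward; lengths in m; the calibration is good to about 2 mm. A picture is of the moment at which its call begins. There is no depth.
- arm.close_job(): hands the job in, once; it reports no verdict.
The state is a dict: "time_s": time; "q": joint angles; "joint_vel": joint speeds; "effort": joint torques, N m; "eef_pos": TCP position; "tool_rot": TCP orientation; "ft_force": force on the tool from outside, world axes, zero at the start; "ft_torque": the same for the moment, N m; "finger_gap": finger opening in m.
Only numpy, scipy, OpenCV 4.12 (cv2) and the standard library are available. Lean on these libraries where they do the work, as an engineer would, in place of code of your own. Each camera call takes 0.05 s, during which the arm holds its last target.

## Working session

There is one attempt and no reset: what is moved stays moved. The work goes in short steps, Python scripts to look and compute and a shell command to move; the robot and the scene stay as the last step left them, time stands still between calls to the robot, and variables do not carry over. Pictures are saved under pics/ and viewed, and the job is handed in when it is done.

```bash
ls; mkdir -p pics; python3 - <<'E'
from workcell import arm
import cv2
o=arm.get_obs()
for k,v in o.items(): print(k,v)
for n in("side","top"):
    d=arm.get_image(n); cv2.imwrite(f"pics/{n}0.png",d["color"]); print(n,d["K"],d["dist_coeffs"],d["extrinsics"])
E
```

```text
pics
time_s 0.0
q [ 1.41409806e+00  3.59419559e-01  1.10739262e-02 -3.56422076e-04
 -1.22407318e+00 -2.88114814e-01]
joint_vel [ 0.0003569  -0.0005724   0.00140964 -0.00027466 -0.0012216   0.00083224]
effort [-2.31914928e-04 -5.83316338e+01  2.93428820e+01  6.93689615e+00
 -5.89161486e-03 -9.16549396e-07]
eef_pos [0.29026154 0.60891351 0.24434794]
tool_rot [-0.68960009  0.15659385  0.6897612   0.15543349]
ft_force [-0.61321465  0.05779381  0.14888363]
ft_torque [0.0191962  0.02188459 0.01875045]
finger_gap 0.08508467094046372
side [[453.90909195   0.         318.69503187]
 [  0.         453.90909195 232.78085287]
 [  0.           0.           1.        ]] [0.00431936 0.         0.         0.         0.        ] [[ 0.95263632 -0.20921565  0.22070988  0.26557159]
 [-0.30371391 -0.61739699  0.72565751 -0.74292915]
 [-0.01555329 -0.75832036 -0.6516965   0.7315227 ]
 [ 0.          0.          0.          1.        ]]
top [[546.842786     0.         313.52964957]
 [  0.         546.842786   242.73525169]
 [  0.           0.           1.        ]] [-0.03977774  0.          0.          0.          0.        ] [[ 0.01692868 -0.99384441  0.10948386  0.34843164]
 [-0.99954948 -0.01953594 -0.02278542  0.01458919]
 [ 0.02478404 -0.10904881 -0.99372738  1.25914873]
 [ 0.          0.          0.          1.        ]]
```

View pics/top0.png

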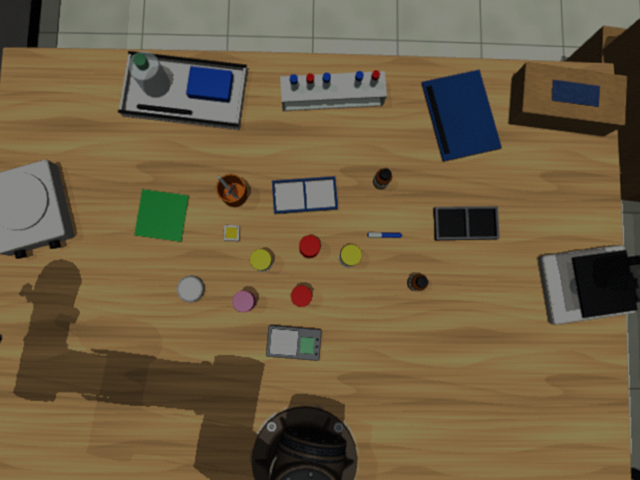

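View pics/side0.png

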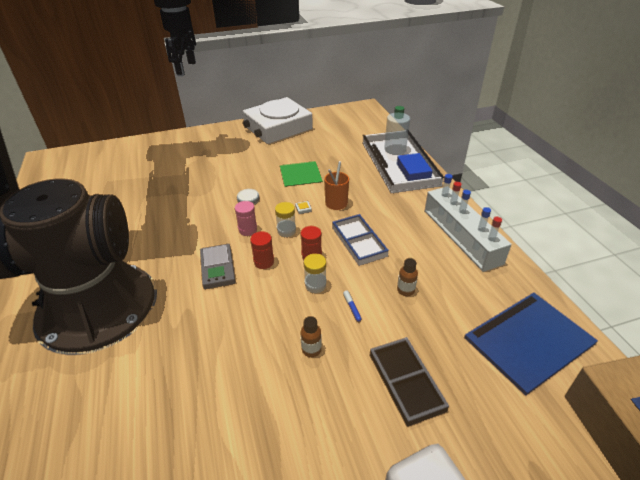

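Candidates (top px): the amber bottles are (383,178) and (419,282). The yellow jars are (261,259) and (351,254). The decoys are red (310,246) and (302,296), pink (244,301) and a small yellow square (232,233). The petri dish is (190,289). I'll check these in enlarged crops.

```bash
python3 - <<'E'
import cv2
t=cv2.imread("pics/top0.png"); s=cv2.imread("pics/side0.png")
cv2.imwrite("pics/tc1.png",cv2.resize(t[160:320,125:285],None,fx=3.75,fy=3.75,interpolation=cv2.INTER_CUBIC))
cv2.imwrite("pics/tc2.png",cv2.resize(t[160:310,260:460],None,fx=4,fy=4,interpolation=cv2.INTER_CUBIC))
cv2.imwrite("pics/tc3.png",cv2.resize(t[160:310,330:510],None,fx=4,fy=4,interpolation=cv2.INTER_CUBIC))
cv2.imwrite("pics/sc1.png",cv2.resize(s[150:370,220:440],None,fx=2.7,fy=2.7,interpolation=cv2.INTER_CUBIC))
E
```

```text
(no output)
```

View pics/tc1.png

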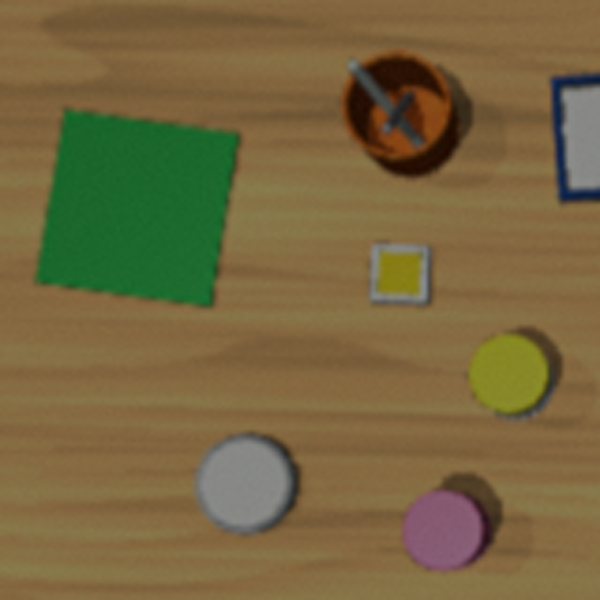

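View pics/tc2.png

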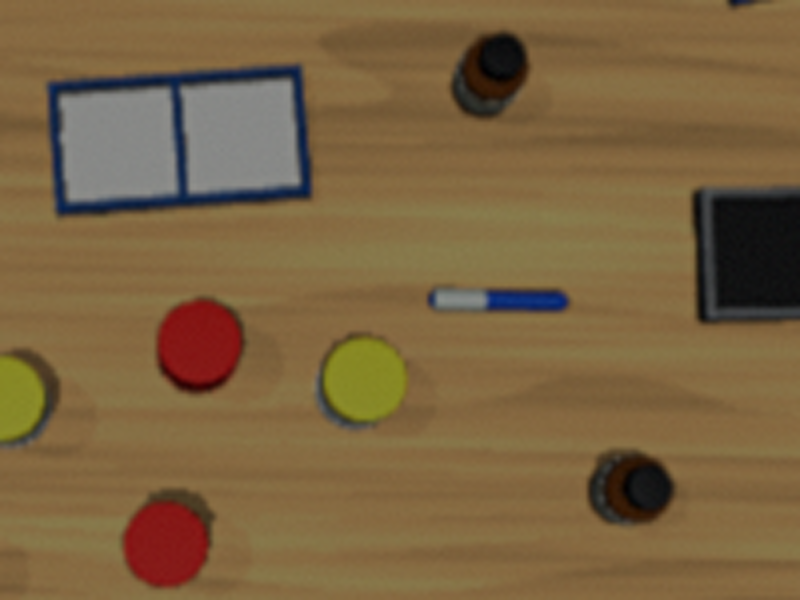

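View pics/tc3.png

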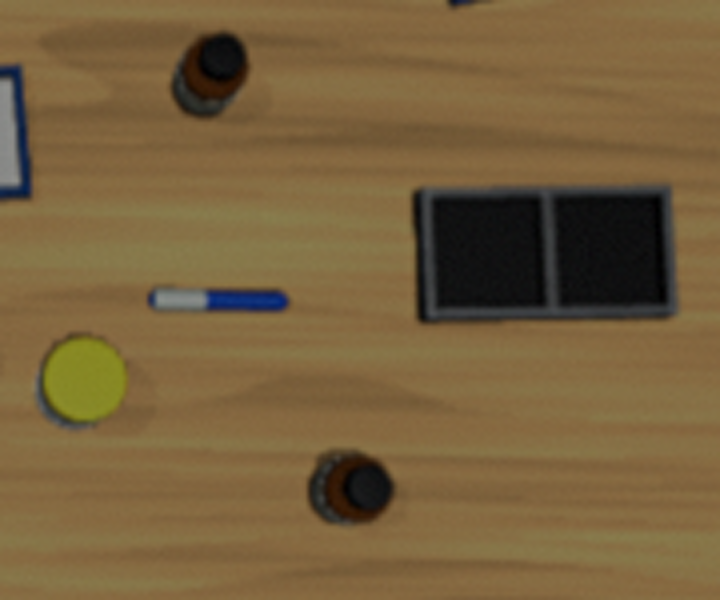

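View pics/sc1.png

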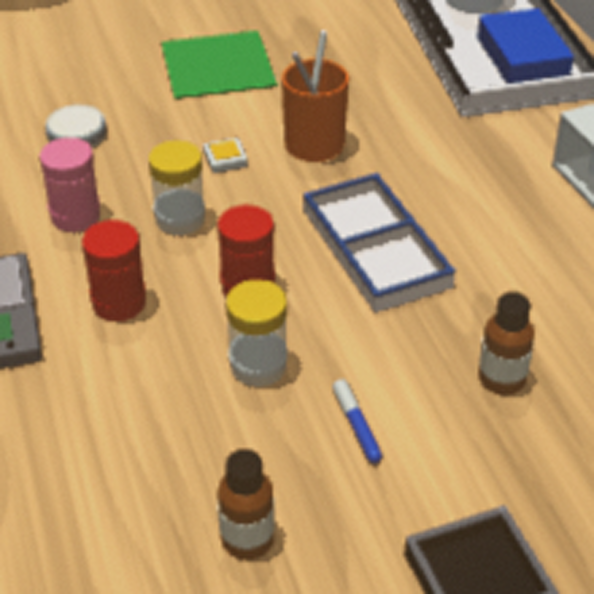

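```bash
cat > h.py <<'E'
import numpy as np, cv2
CAM={'side':(np.array([[453.90909195,0,318.69503187],[0,453.90909195,232.78085287],[0,0,1]]),np.array([0.00431936,0,0,0,0.]),np.array([[0.95263632,-0.20921565,0.22070988,0.26557159],[-0.30371391,-0.61739699,0.72565751,-0.74292915],[-0.01555329,-0.75832036,-0.6516965,0.7315227],[0,0,0,1.]])),
'top':(np.array([[546.842786,0,313.52964957],[0,546.842786,242.73525169],[0,0,1]]),np.array([-0.03977774,0,0,0,0.]),np.array([[0.01692868,-0.99384441,0.10948386,0.34843164],[-0.99954948,-0.01953594,-0.02278542,0.01458919],[0.02478404,-0.10904881,-0.99372738,1.25914873],[0,0,0,1.]]))}
def back(cam,px,z):
    K,D,E=CAM[cam]
    p=cv2.undistortPoints(np.array([[px]],float),K,D).ravel()
    d=E[:3,:3]@np.array([p[0],p[1],1.]); o=E[:3,3]
    return o+d*(z-o[2])/d[2]
def proj(cam,P):
    K,D,E=CAM[cam]; R=E[:3,:3].T; t=-R@E[:3,3]
    return cv2.projectPoints(np.array(P,float).reshape(-1,1,3),cv2.Rodrigues(R)[0],t,K,D)[0].reshape(-1,2)
def crop(c,off,s): return ((c[0]+.5)/s+off[0]-.5,(c[1]+.5)/s+off[1]-.5)
E
python3 - <<'E'
from h import *
np.set_printoptions(precision=4,suppress=True)
A=((125,160),3.75);B=((260,160),4);C=((330,160),4);S=((220,150),2.7)
for n,cam,c,o,z in [("jar_a",'top',(510,374),A,.075),("jar_a",'side',(175,161),S,.075),("jar_b",'top',(364,379),B,.075),("jar_b",'side',(257,305),S,.075),
 ("amb1",'top',(502,55),B,.085),("amb1",'top',(221,56),C,.085),("amb1",'side',(513,304),S,.085),("amb2",'top',(367,489),C,.085),("amb2",'side',(243,461),S,.085),
 ("petri",'top',(247,484),A,.016),("petri",'side',(76,122),S,.016),("beaker",'top',(399,106),A,.08),("pink",'top',(445,529),A,.075),("red1",'top',(199,343),B,.075),("red2",'top',(167,543),B,.075),("ysq",'top',(401,274),A,.01),("penL",'top',(430,300),B,.005),("penR",'top',(567,300),B,.005)]:
    print(n,cam,back(cam,crop(c,*o),z)[:2])
for n,cs,o,z in [("mat",[(66,110),(239,132),(212,306),(37,283)],A,.004),("white",[(50,85),(301,67),(310,195),(60,213)],B,.02),("black",[(419,190),(668,187),(676,314),(428,318)],C,.02)]:
    P=np.array([back('top',crop(c,*o),z)[:2] for c in cs]); print(n,P.mean(0),[np.linalg.norm(P[i]-P[(i+1)%4]).round(4) for i in range(4)],"edge angle",np.degrees(np.arctan2(*(P[0]-P[1])[::-1])), np.degrees(np.arctan2(*(P[3]-P[2])[::-1])))
from scipy.spatial.transform import Rotation as R
from workcell import arm
o=arm.get_obs(); print(R.from_quat(o['tool_rot']).as_matrix(),o['time_s'])
E
```

```text
jar_a top [0.4404 0.1015]
jar_a side [0.4371 0.0952]
jar_b top [ 0.455  -0.0938]
jar_b side [ 0.4517 -0.0994]
amb1 top [ 0.6345 -0.1674]
amb1 top [ 0.6339 -0.1668]
amb1 side [ 0.6311 -0.1693]
amb2 top [ 0.3974 -0.2465]
amb2 side [ 0.3964 -0.2466]
petri top [0.3755 0.2623]
petri side [0.3748 0.2641]
beaker top [0.5955 0.1702]
pink top [0.3506 0.1363]
red1 top [ 0.4729 -0.0036]
red2 top [0.3642 0.0117]
ysq top [0.5055 0.1746]
penL top [ 0.508  -0.1381]
penR top [ 0.5096 -0.218 ]
mat [0.5446 0.3386] [np.float64(0.1085), np.float64(0.1094), np.float64(0.1088), np.float64(0.1091)] edge angle 83.79618632285332 83.61446155451145
white [0.5961 0.0083] [np.float64(0.1454), np.float64(0.0752), np.float64(0.1438), np.float64(0.075)] edge angle 95.4708481189788 95.37729701414207
black [ 0.5387 -0.3673] [np.float64(0.1465), np.float64(0.0744), np.float64(0.1451), np.float64(0.0746)] edge angle 91.99636140698964 92.06381131465582
[[-0.0005 -0.4304 -0.9027]
 [-0.0014 -0.9027  0.4304]
 [-1.      0.0015 -0.0001]] 0.1
```

```bash
cat > ov.py <<'E'
from h import *
def ring(c,r,z):
    a=np.linspace(0,2*np.pi,60); return np.c_[c[0]+r*np.cos(a),c[1]+r*np.sin(a),np.full(60,z)]
def draw(img,cam,P,s,off,col):
    p=(proj(cam,P)-np.array(off)+.5)*s-.5
    cv2.polylines(img,[np.round(p*8).astype(int)],False,col,1,cv2.LINE_AA,3)
def tray(c,ang,sx=.076,sy=.147,z=.02):
    a=np.radians(ang-90); R=np.array([[np.cos(a),-np.sin(a)],[np.sin(a),np.cos(a)]])
    q=np.array([[-1,-1],[1,-1],[1,1],[-1,1],[-1,-1]])*[sx/2,sy/2]@R.T+c
    return np.c_[q,np.full(5,z)]
def view(src,out,cam,off,wh,s,shapes):
    t=cv2.imread(src)[off[1]:off[1]+wh[1],off[0]:off[0]+wh[0]]
    t=cv2.resize(t,None,fx=s,fy=s,interpolation=cv2.INTER_CUBIC)
    for P,col in shapes: draw(t,cam,P,s,off,col)
    cv2.imwrite(out,t)
E
cat > sh.py <<'E'
from ov import *
c=(255,255,0);m=(255,0,255)
sh=[]
for p in [(.4404,.1015),(.455,-.0938)]: sh+=[(ring(p,.0235,.075),c),(ring(p,.023,0),m)]
for p in [(.6342,-.1671),(.3974,-.2465)]: sh+=[(ring(p,.0125,.085),c),(ring(p,.019,0),m)]
sh+=[(ring((.3755,.2623),.03,.016),c),(ring((.5955,.1702),.032,.08),c)]
sh+=[(tray((.5446,.3386),83.7,.11,.11,.004),c),(tray((.5961,.0083),95.4),c),(tray((.5387,-.3673),92),c)]
E
python3 - <<'E'
from sh import *
view("pics/side0.png","pics/o1.png","side",(230,160),(230,200),3,sh)
view("pics/side0.png","pics/o1b.png","side",(230,240),(230,200),3,sh)
view("pics/top0.png","pics/o2.png","top",(130,165),(200,150),4,sh)
view("pics/top0.png","pics/o3.png","top",(310,165),(200,150),4,sh)
E
```

```text
(no output)
```

View pics/o1.png

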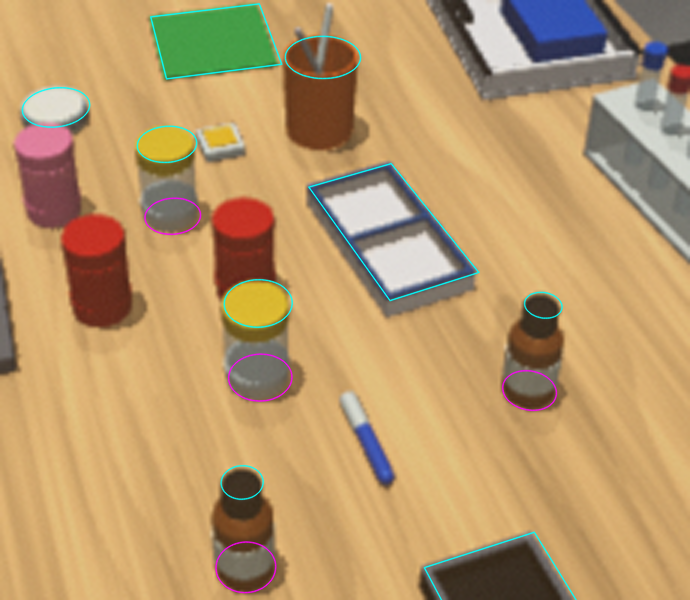

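View pics/o1b.png

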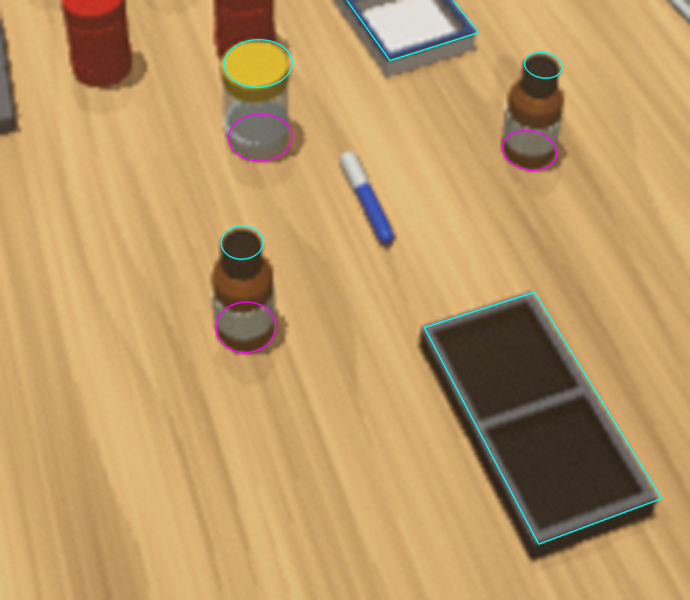

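View pics/o2.png

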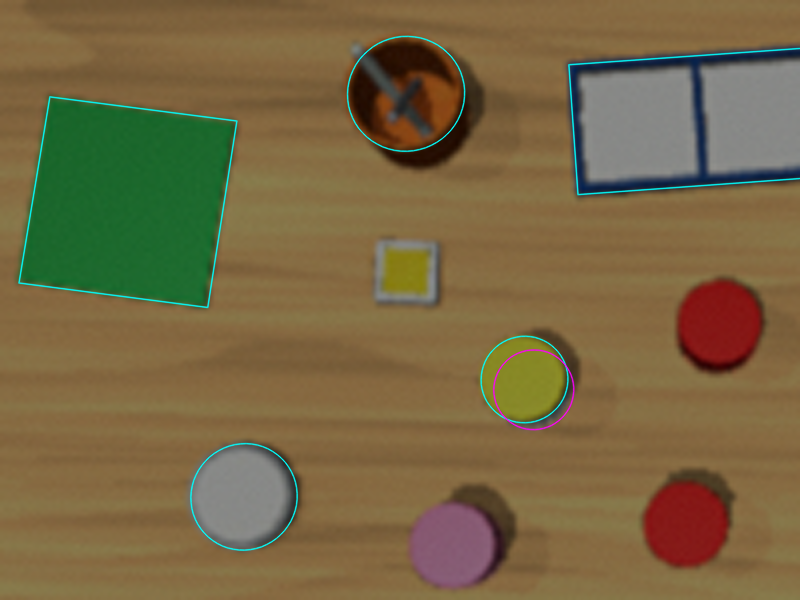

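View pics/o3.png

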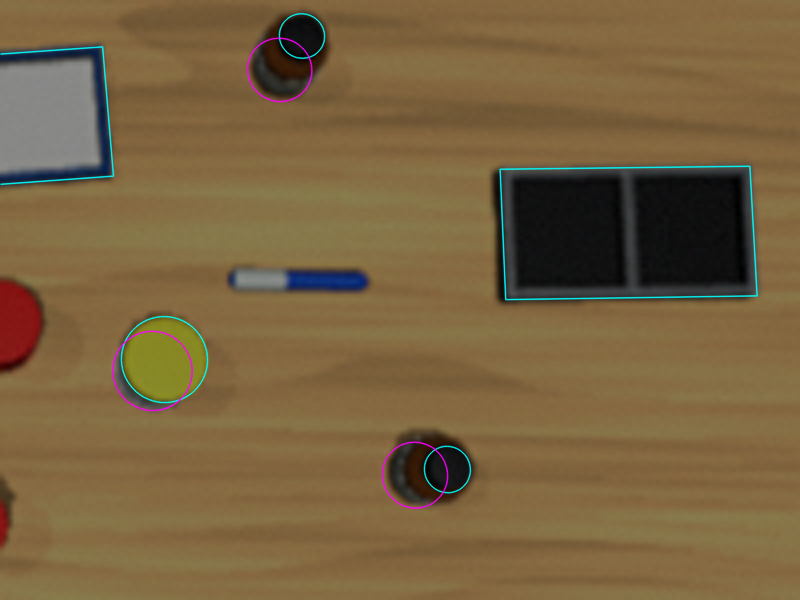

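Overlays agree in both cameras to 2–3 mm, so the choices hold: the bottles, the jars with yellow lids, and the white-paper dish. I'll turn the jaws to lie along world X first.

```bash
python3 -m handwheel '[{"roll":8.06},{"roll":8.06},{"roll":8.06},{"roll":8.06},{"roll":8.06},{"roll":8.06},{"roll":8.06},{"roll":8.08}]' 1 40; python3 -c "
from workcell import arm
from scipy.spatial.transform import Rotation as R
o=arm.get_obs(); print(o['eef_pos'],R.from_quat(o['tool_rot']).as_matrix().round(3),o['q'])"
```

```text
[0.29028452 0.60896182 0.24446246] [[-0.001 -0.43  -0.903]
 [-0.001 -0.903  0.43 ]
 [-1.     0.001 -0.   ]] [ 1.41409484e+00  3.59328950e-01  1.11863681e-02 -3.17729029e-04
 -1.22408620e+00 -2.88087972e-01]validation failed for argument at $[0]...
```

```bash
python3 -m handwheel '[{"dx":0,"dy":0,"dz":0,"roll":8.06},{"dx":0,"dy":0,"dz":0,"roll":8.06},{"dx":0,"dy":0,"dz":0,"roll":8.06},{"dx":0,"dy":0,"dz":0,"roll":8.06},{"dx":0,"dy":0,"dz":0,"roll":8.06},{"dx":0,"dy":0,"dz":0,"roll":8.06},{"dx":0,"dy":0,"dz":0,"roll":8.06},{"dx":0,"dy":0,"dz":0,"roll":8.08}]' 1 40; python3 -c "
from workcell import arm
from scipy.spatial.transform import Rotation as R
o=arm.get_obs(); print(o['eef_pos'],R.from_quat(o['tool_rot']).as_matrix().round(3),o['q'])"
```

```text
time_s: 0.9
eef_pos: [0.2903, 0.6091, 0.2448]
tool_rot: [-0.499, 0.502, 0.498, 0.501]
ft_force: [-0.4, -0.4, -0.3]
finger_gap: 0.0856
[0.29033099 0.60907615 0.2447632 ] [[-0.    -1.     0.006]
 [-0.001  0.006  1.   ]
 [-1.     0.    -0.001]] [ 1.41411486e+00  3.59062068e-01  1.14303676e-02 -1.96404584e-04
 -1.22410179e+00 -1.41967354e+00]
```

```bash
python3 -m handwheel '[{"dx":0,"dy":-0.02,"dz":-0.04,"roll":0},{"dx":0,"dy":-0.02,"dz":-0.04,"roll":0},{"dx":0,"dy":-0.02,"dz":-0.04,"roll":0},{"dx":0,"dy":-0.02,"dz":-0.04,"roll":0},{"dx":0,"dy":-0.02,"dz":-0.04,"roll":0},{"dx":0,"dy":-0.02,"dz":-0.04,"roll":0},{"dx":0,"dy":-0.02,"dz":-0.04,"roll":0},{"dx":0,"dy":-0.02,"dz":-0.04,"roll":0}]'
python3 -m handwheel '[{"dx":0,"dy":-0.02,"dz":-0.045,"roll":0},{"dx":0,"dy":-0.02,"dz":-0.045,"roll":0},{"dx":0,"dy":-0.02,"dz":-0.045,"roll":0},{"dx":0,"dy":-0.02,"dz":-0.045,"roll":0},{"dx":0,"dy":-0.02,"dz":-0.045,"roll":0},{"dx":0,"dy":-0.02,"dz":-0.045,"roll":0},{"dx":0,"dy":-0.02,"dz":-0.045,"roll":0},{"dx":0,"dy":-0.02,"dz":-0.045,"roll":0}]'
python3 -m handwheel '[{"dx":0,"dy":-0.02,"dz":-0.04,"roll":0},{"dx":0,"dy":0,"dz":-0.035,"roll":0},{"dx":0,"dy":0,"dz":0,"roll":0}]'
```

```text
time_s: 1.7
eef_pos: [0.4508, 0.2875, 0.2452]
tool_rot: [-0.5, 0.5, 0.5, 0.5]
ft_force: [1.1, 0.3, 0.4]
finger_gap: 0.0854
time_s: 2.5
eef_pos: [0.6109, -0.0726, 0.2451]
tool_rot: [-0.5, 0.5, 0.5, 0.5]
ft_force: [1.0, 0.5, 0.2]
finger_gap: 0.0854
time_s: 2.8
eef_pos: [0.6303, -0.1496, 0.2439]
tool_rot: [-0.499, 0.502, 0.499, 0.5]
ft_force: [-0.3, -0.3, -0.4]
finger_gap: 0.0857
```

```bash
python3 -m handwheel '[{"dx":0,"dy":-0.004,"dz":-0.018,"roll":0},{"dx":0.04,"dy":0,"dz":0,"roll":0},{"dx":0.04,"dy":0,"dz":0,"roll":0},{"dx":0.04,"dy":0,"dz":0,"roll":0},{"dx":0.0,"dy":0,"dz":0,"roll":0},{"dx":0,"dy":0,"dz":0,"roll":0}]'
python3 - <<'E'
from workcell import arm
import cv2
from sh import *
for n in("side","top"): cv2.imwrite(f"pics/{n}1.png",arm.get_image(n)["color"])
view("pics/side1.png","pics/p1.png","side",(300,180),(200,150),4,sh)
print(arm.get_obs()['eef_pos'])
E
```

```text
time_s: 3.4
eef_pos: [0.6349, -0.1636, 0.1257]
tool_rot: [-0.5, 0.5, 0.5, 0.499]
ft_force: [0.6, -0.1, 0.6]
finger_gap: 0.0858
[ 0.63629464 -0.16361141  0.12791537]
```

View pics/p1.png

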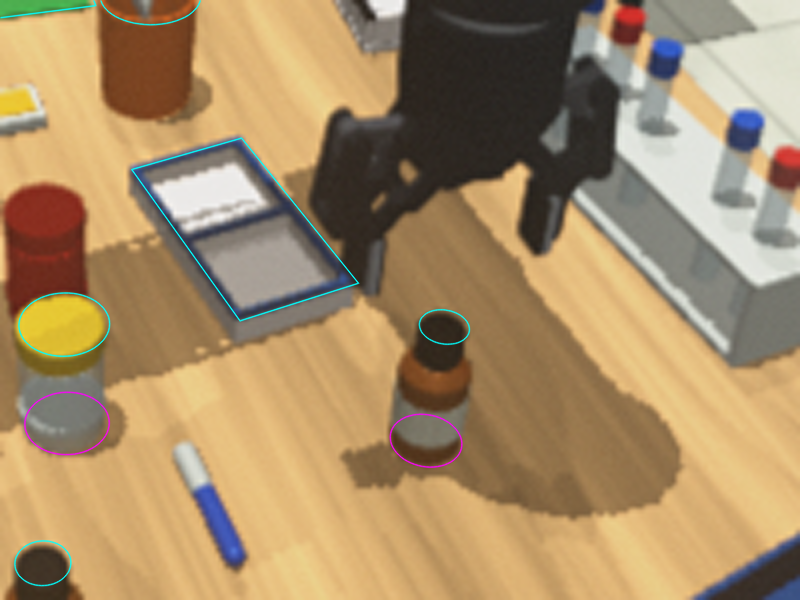

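```bash
python3 -m handwheel '[{"dx":0.03,"dy":0,"dz":-0.002,"roll":0},{"dx":0.03,"dy":0,"dz":0,"roll":0},{"dx":0.03,"dy":0,"dz":0,"roll":0},{"dx":0.0,"dy":0,"dz":0,"roll":0},{"dx":0,"dy":0,"dz":0,"roll":0}]'
python3 - <<'E'
from workcell import arm
import cv2
from sh import *
for n in("side","top"): cv2.imwrite(f"pics/{n}2.png",arm.get_image(n)["color"])
view("pics/side2.png","pics/p2.png","side",(330,180),(150,150),4,[])
E
```

```text
time_s: 4.0
eef_pos: [0.6359, -0.1657, 0.0373]
tool_rot: [0.501, -0.499, -0.5, -0.5]
ft_force: [-0.3, 0.3, -0.2]
finger_gap: 0.0851
```

View pics/p2.png

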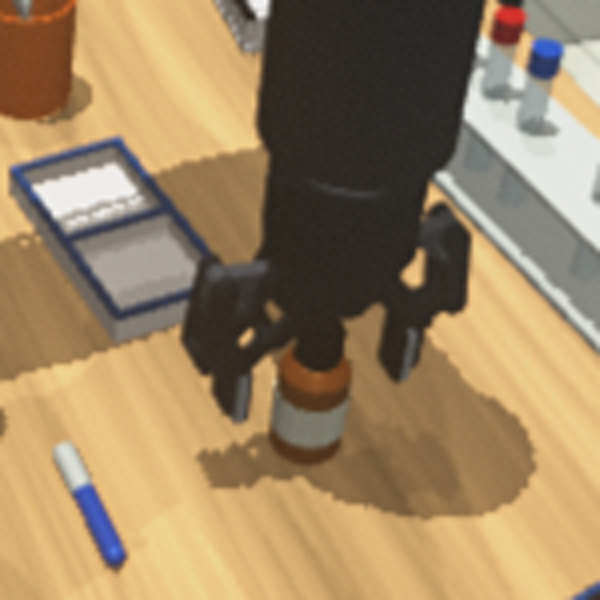

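The bottle stands between the pads. Closing now.

```bash
python3 -m handwheel '[{"dx":0,"dy":0,"dz":0,"roll":0},{"dx":0,"dy":0,"dz":0,"roll":0},{"dx":0,"dy":0,"dz":0,"roll":0},{"dx":0,"dy":0,"dz":0,"roll":0},{"dx":0,"dy":0,"dz":0,"roll":0},{"dx":0,"dy":0,"dz":0,"roll":0},{"dx":0,"dy":0,"dz":0,"roll":0},{"dx":0,"dy":0,"dz":0,"roll":0}]' -1 35
```

```text
time_s: 4.9
eef_pos: [0.635, -0.1656, 0.0362]
tool_rot: [0.5, -0.5, -0.5, -0.5]
ft_force: [-0.8, 0.6, 6.9]
finger_gap: 0.037
```

```bash
python3 -m handwheel '[{"dx":-0.01,"dy":0,"dz":0,"roll":0},{"dx":-0.03,"dy":0,"dz":0,"roll":0},{"dx":-0.03,"dy":0,"dz":0,"roll":0},{"dx":-0.03,"dy":0,"dz":0,"roll":0},{"dx":0,"dy":0,"dz":0,"roll":0}]'
python3 -m handwheel '[{"dx":0,"dy":0.012,"dz":-0.03,"roll":0},{"dx":0,"dy":0.012,"dz":-0.03,"roll":0},{"dx":0,"dy":0.012,"dz":-0.03,"roll":0},{"dx":0,"dy":0.012,"dz":-0.03,"roll":0},{"dx":0,"dy":0.012,"dz":-0.03,"roll":0},{"dx":0,"dy":0.012,"dz":-0.03,"roll":0},{"dx":0,"dy":0.012,"dz":-0.03,"roll":0},{"dx":0,"dy":0.011,"dz":-0.027,"roll":0}]'
python3 -m handwheel '[{"dx":0,"dy":0,"dz":0,"roll":0},{"dx":0,"dy":0,"dz":0,"roll":0}]'
python3 - <<'E'
from workcell import arm
import cv2
from sh import *
for n in("side","top"): cv2.imwrite(f"pics/{n}3.png",arm.get_image(n)["color"])
view("pics/side3.png","pics/p3.png","side",(300,230),(200,200),3,sh)
print(arm.get_obs()['eef_pos'])
E
```

```text
time_s: 5.4
eef_pos: [0.6373, -0.166, 0.1408]
tool_rot: [0.502, -0.498, -0.498, -0.501]
ft_force: [-0.2, -0.2, -0.4]
finger_gap: 0.0371
time_s: 6.2
eef_pos: [0.5387, -0.4038, 0.1351]
tool_rot: [-0.5, 0.5, 0.5, 0.5]
ft_force: [0.1, -0.5, -1.1]
finger_gap: 0.0369
time_s: 6.4
eef_pos: [0.539, -0.4031, 0.1349]
tool_rot: [-0.499, 0.5, 0.5, 0.5]
ft_force: [0.6, -0.4, -1.3]
finger_gap: 0.0369
[ 0.53977936 -0.40209323  0.13513581]
```

View pics/p3.png

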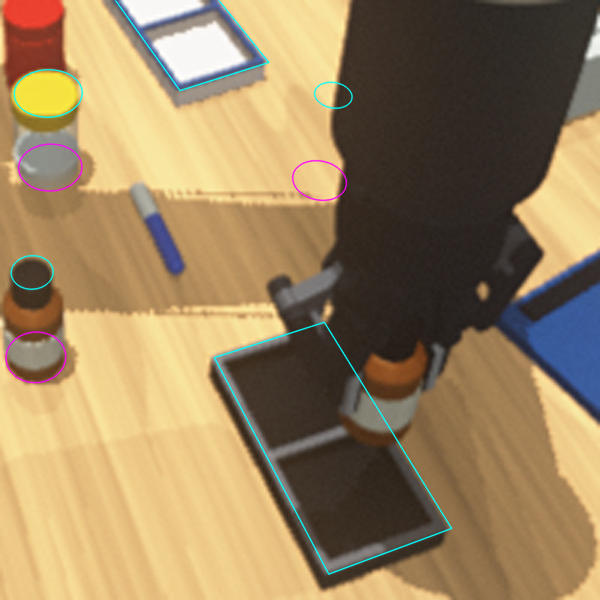

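```bash
python3 -m handwheel '[{"dx":0.025,"dy":0,"dz":0,"roll":0},{"dx":0.025,"dy":0,"dz":0,"roll":0},{"dx":0.02,"dy":0,"dz":0,"roll":0},{"dx":0.01,"dy":0,"dz":0,"roll":0},{"dx":0.005,"dy":0,"dz":0,"roll":0},{"dx":0,"dy":0,"dz":0,"roll":0},{"dx":0,"dy":0,"dz":0,"roll":0}]'
python3 -m handwheel '[{"dx":0.002,"dy":0,"dz":0,"roll":0},{"dx":0.002,"dy":0,"dz":0,"roll":0},{"dx":0.002,"dy":0,"dz":0,"roll":0},{"dx":0,"dy":0,"dz":0,"roll":0},{"dx":0,"dy":0,"dz":0,"roll":0}]'
```

```text
time_s: 7.2
eef_pos: [0.5405, -0.4028, 0.0513]
tool_rot: [0.501, -0.5, -0.5, -0.5]
ft_force: [0.9, -1.3, -0.3]
finger_gap: 0.0369
time_s: 7.7
eef_pos: [0.5397, -0.4027, 0.0443]
tool_rot: [-0.5, 0.5, 0.5, 0.5]
ft_force: [-0.8, -0.5, -0.6]
finger_gap: 0.0371
```

```bash
python3 -m handwheel '[{"dx":0.001,"dy":0,"dz":0,"roll":0},{"dx":0,"dy":0,"dz":0,"roll":0}]'
python3 -m handwheel '[{"dx":0.001,"dy":0,"dz":0,"roll":0},{"dx":0,"dy":0,"dz":0,"roll":0}]'
python3 -m handwheel '[{"dx":0.001,"dy":0,"dz":0,"roll":0},{"dx":0,"dy":0,"dz":0,"roll":0}]'
python3 - <<'E'
from workcell import arm
import cv2
from sh import *
for n in("side","top"): cv2.imwrite(f"pics/{n}4.png",arm.get_image(n)["color"])
view("pics/side4.png","pics/p4.png","side",(350,280),(150,150),4,sh)
E
```

```text
time_s: 7.9
eef_pos: [0.5397, -0.4026, 0.0432]
tool_rot: [-0.5, 0.5, 0.5, 0.5]
ft_force: [-1.0, -1.0, -1.2]
finger_gap: 0.0369
time_s: 8.1
eef_pos: [0.5396, -0.4026, 0.0421]
tool_rot: [-0.5, 0.5, 0.5, 0.5]
ft_force: [-0.3, 0.1, -0.6]
finger_gap: 0.0371
time_s: 8.3
eef_pos: [0.5397, -0.4027, 0.0412]
tool_rot: [-0.5, 0.5, 0.5, 0.5]
ft_force: [0.3, 0.1, -0.4]
finger_gap: 0.0372
```

View pics/p4.png

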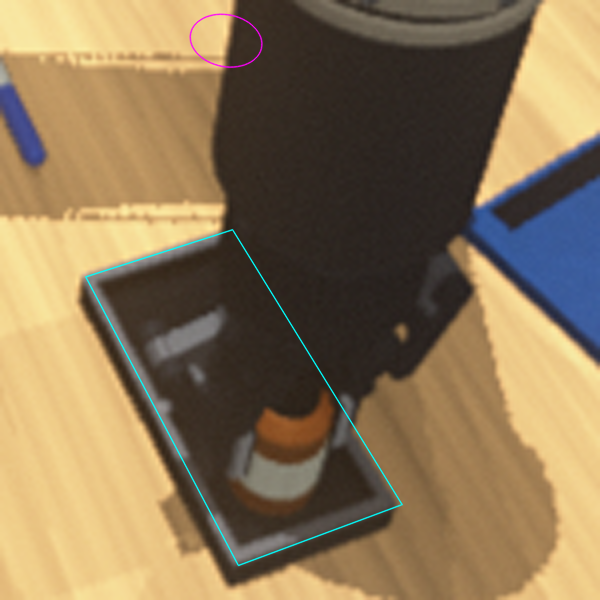

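```bash
for i in 1; do python3 -m handwheel '[{"dx":0.0005,"dy":0,"dz":0,"roll":0},{"dx":0,"dy":0,"dz":0,"roll":0}]'|grep -E "eef|ft"; python3 -m handwheel '[{"dx":0.0005,"dy":0,"dz":0,"roll":0},{"dx":0,"dy":0,"dz":0,"roll":0}]'|grep -E "eef|ft"; done
```

```text
eef_pos: [0.5397, -0.4027, 0.0412]
ft_force: [-0.8, 0.4, 3.0]
eef_pos: [0.5398, -0.4027, 0.0412]
ft_force: [-2.1, 2.3, 7.1]
```

```bash
python3 -m handwheel '[{"dx":0,"dy":0,"dz":0,"roll":0},{"dx":0,"dy":0,"dz":0,"roll":0},{"dx":0,"dy":0,"dz":0,"roll":0},{"dx":0,"dy":0,"dz":0,"roll":0}]' 0.6
python3 -m handwheel '[{"dx":-0.01,"dy":0,"dz":0,"roll":0},{"dx":-0.04,"dy":0,"dz":0,"roll":0},{"dx":-0.04,"dy":0,"dz":0,"roll":0},{"dx":-0.03,"dy":0,"dz":0,"roll":0},{"dx":0,"dy":0.04,"dz":0.03,"roll":0},{"dx":0,"dy":0.04,"dz":0.04,"roll":0},{"dx":0,"dy":0.035,"dz":0.04,"roll":0},{"dx":0,"dy":0.027,"dz":0.04,"roll":0}]' 
python3 -m handwheel '[{"dx":0,"dy":0,"dz":0.006,"roll":0},{"dx":0,"dy":0,"dz":0,"roll":0}]' 1
python3 - <<'E'
from workcell import arm
import cv2
from sh import *
for n in("side","top"): cv2.imwrite(f"pics/{n}5.png",arm.get_image(n)["color"])
a=cv2.imread("pics/side5.png")[240:440,240:500];b=cv2.imread("pics/top5.png")[160:330,330:520]
cv2.imwrite("pics/p5.png",np.hstack([cv2.resize(x,(400,400),interpolation=2) for x in(a,b)]))
print(arm.get_obs()['eef_pos'])
E
```

```text
time_s: 9.2
eef_pos: [0.5397, -0.4026, 0.0401]
tool_rot: [-0.5, 0.5, 0.5, 0.5]
ft_force: [-0.5, -0.9, 0.4]
finger_gap: 0.0685
time_s: 10.0
eef_pos: [0.4026, -0.2589, 0.1608]
tool_rot: [-0.5, 0.5, 0.5, 0.5]
ft_force: [0.7, 1.4, 2.0]
finger_gap: 0.0683
time_s: 10.2
eef_pos: [0.4045, -0.2529, 0.1618]
tool_rot: [0.501, -0.499, -0.5, -0.5]
ft_force: [0.2, -0.8, 0.4]
finger_gap: 0.0852
[ 0.40546663 -0.25402508  0.16120649]
```

View pics/p5.png

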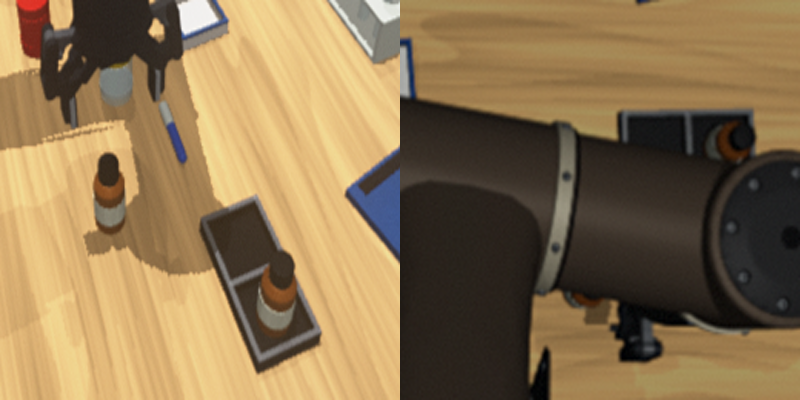

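The first bottle stands in the right-hand bay. On to the second one.

```bash
python3 -m handwheel '[{"dx":0,"dy":0.0065,"dz":0.007,"roll":0},{"dx":0.03,"dy":0,"dz":0,"roll":0},{"dx":0.01,"dy":0,"dz":0,"roll":0},{"dx":0,"dy":0,"dz":0,"roll":0},{"dx":0,"dy":0,"dz":0,"roll":0}]'
python3 - <<'E'
from workcell import arm
import cv2
from sh import *
for n in("side",): cv2.imwrite(f"pics/{n}6.png",arm.get_image(n)["color"])
view("pics/side6.png","pics/p6.png","side",(230,230),(150,150),4,sh)
print(arm.get_obs()['eef_pos'])
E
```

```text
time_s: 10.8
eef_pos: [0.3981, -0.247, 0.1205]
tool_rot: [-0.5, 0.5, 0.5, 0.5]
ft_force: [0.2, 0.3, 0.3]
finger_gap: 0.0852
[ 0.39839732 -0.24704509  0.12085004]
```

View pics/p6.png

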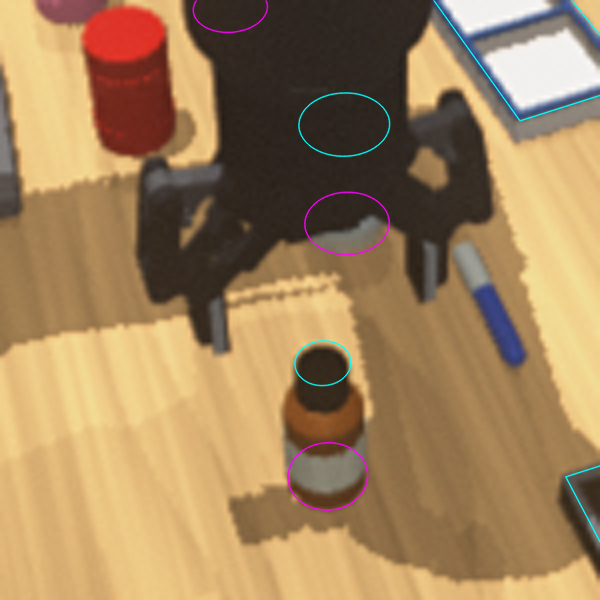

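```bash
python3 -m handwheel '[{"dx":0.025,"dy":0,"dz":0,"roll":0},{"dx":0.025,"dy":0,"dz":0,"roll":0},{"dx":0.025,"dy":0,"dz":0,"roll":0},{"dx":0.008,"dy":0,"dz":0,"roll":0},{"dx":0,"dy":0,"dz":0,"roll":0},{"dx":0,"dy":0,"dz":0,"roll":0}]'
python3 -m handwheel '[{"dx":0,"dy":0,"dz":0,"roll":0},{"dx":0,"dy":0,"dz":0,"roll":0},{"dx":0,"dy":0,"dz":0,"roll":0},{"dx":0,"dy":0,"dz":0,"roll":0},{"dx":0,"dy":0,"dz":0,"roll":0},{"dx":0,"dy":0,"dz":0,"roll":0},{"dx":0,"dy":0,"dz":0,"roll":0},{"dx":0,"dy":0,"dz":0,"roll":0}]' -1 35
```

```text
time_s: 11.45
eef_pos: [0.3988, -0.2469, 0.0383]
tool_rot: [0.501, -0.5, -0.5, -0.5]
ft_force: [0.2, 0.3, 1.7]
finger_gap: 0.0853
time_s: 12.25
eef_pos: [0.3982, -0.2468, 0.038]
tool_rot: [0.5, -0.5, -0.5, -0.5]
ft_force: [-1.6, 0.9, 6.7]
finger_gap: 0.0371
```

```bash
python3 -m handwheel '[{"dx":-0.01,"dy":0,"dz":0,"roll":0},{"dx":-0.03,"dy":0,"dz":0,"roll":0},{"dx":-0.03,"dy":0,"dz":0,"roll":0},{"dx":-0.03,"dy":0,"dz":0,"roll":0},{"dx":-0.01,"dy":0,"dz":0,"roll":0},{"dx":0,"dy":0,"dz":0,"roll":0}]'
python3 -m handwheel '[{"dx":0,"dy":-0.028,"dz":-0.017,"roll":0},{"dx":0,"dy":-0.028,"dz":-0.017,"roll":0},{"dx":0,"dy":-0.028,"dz":-0.017,"roll":0},{"dx":0,"dy":-0.028,"dz":-0.017,"roll":0},{"dx":0,"dy":-0.027,"dz":-0.017,"roll":0},{"dx":0,"dy":0,"dz":0,"roll":0},{"dx":0,"dy":0,"dz":0,"roll":0},{"dx":0,"dy":0,"dz":0,"roll":0}]'
```

```text
time_s: 12.85
eef_pos: [0.3988, -0.2468, 0.1492]
tool_rot: [0.501, -0.499, -0.499, -0.501]
ft_force: [-0.5, -0.6, -1.9]
finger_gap: 0.0372
time_s: 13.65
eef_pos: [0.5356, -0.3311, 0.146]
tool_rot: [-0.499, 0.5, 0.501, 0.5]
ft_force: [0.5, -0.5, -1.0]
finger_gap: 0.0372
```

Down toward TCP z ≈ 0.042 (a grasp height of 0.037, plus 5 mm for the bay floor).

```bash
python3 -m handwheel '[{"dx":0.025,"dy":-0.002,"dz":-0.001,"roll":0},{"dx":0.025,"dy":0,"dz":0,"roll":0},{"dx":0.025,"dy":0,"dz":0,"roll":0},{"dx":0.015,"dy":0,"dz":0,"roll":0},{"dx":0.007,"dy":0,"dz":0,"roll":0},{"dx":0.002,"dy":0,"dz":0,"roll":0},{"dx":0,"dy":0,"dz":0,"roll":0},{"dx":0,"dy":0,"dz":0,"roll":0}]'
python3 -m handwheel '[{"dx":0.002,"dy":0,"dz":0,"roll":0},{"dx":0,"dy":0,"dz":0,"roll":0}]'
python3 -m handwheel '[{"dx":0.001,"dy":0,"dz":0,"roll":0},{"dx":0,"dy":0,"dz":0,"roll":0}]'
```

```text
time_s: 14.45
eef_pos: [0.5394, -0.3328, 0.0494]
tool_rot: [0.501, -0.5, -0.5, -0.5]
ft_force: [0.6, 1.0, -0.2]
finger_gap: 0.0374
time_s: 14.65
eef_pos: [0.539, -0.3327, 0.0467]
tool_rot: [0.5, -0.5, -0.5, -0.5]
ft_force: [-1.1, -0.5, -1.7]
finger_gap: 0.037
time_s: 14.85
eef_pos: [0.5389, -0.3326, 0.0453]
tool_rot: [-0.5, 0.5, 0.5, 0.5]
ft_force: [-0.2, 0.2, -0.8]
finger_gap: 0.0369
```

```bash
python3 -m handwheel '[{"dx":0.001,"dy":0,"dz":0,"roll":0},{"dx":0.001,"dy":0,"dz":0,"roll":0},{"dx":0,"dy":0,"dz":0,"roll":0}]'
python3 -m handwheel '[{"dx":0.0005,"dy":0,"dz":0,"roll":0},{"dx":0,"dy":0,"dz":0,"roll":0}]'
python3 -m handwheel '[{"dx":0.0005,"dy":0,"dz":0,"roll":0},{"dx":0,"dy":0,"dz":0,"roll":0}]'
```

```text
time_s: 15.15
eef_pos: [0.5389, -0.3327, 0.0432]
tool_rot: [-0.5, 0.5, 0.5, 0.5]
ft_force: [-0.8, 0.5, -0.6]
finger_gap: 0.0368
time_s: 15.35
eef_pos: [0.5389, -0.3327, 0.0431]
tool_rot: [0.5, -0.5, -0.5, -0.5]
ft_force: [-1.5, 1.0, 4.2]
finger_gap: 0.0369
time_s: 15.55
eef_pos: [0.5389, -0.3327, 0.0431]
tool_rot: [0.5, -0.5, -0.5, -0.5]
ft_force: [-2.5, 2.4, 8.2]
finger_gap: 0.0369
```

Contact. Release, rise and go to jar_b.

```bash
python3 -m handwheel '[{"dx":0,"dy":0,"dz":0,"roll":0},{"dx":0,"dy":0,"dz":0,"roll":0},{"dx":0,"dy":0,"dz":0,"roll":0},{"dx":0,"dy":0,"dz":0,"roll":0}]' 0.6
python3 -m handwheel '[{"dx":-0.01,"dy":0,"dz":0,"roll":0},{"dx":-0.04,"dy":0,"dz":0,"roll":0},{"dx":-0.04,"dy":0,"dz":0,"roll":0},{"dx":-0.03,"dy":0,"dz":0,"roll":0},{"dx":0,"dy":0.014,"dz":0.04,"roll":0},{"dx":0,"dy":0.014,"dz":0.04,"roll":0},{"dx":0,"dy":0.014,"dz":0.04,"roll":0},{"dx":0,"dy":0.014,"dz":0.04,"roll":0}]' 
python3 -m handwheel '[{"dx":0,"dy":0.014,"dz":0.04,"roll":0},{"dx":0,"dy":0.014,"dz":0.039,"roll":0},{"dx":0,"dy":0,"dz":0,"roll":0},{"dx":0,"dy":0,"dz":0,"roll":0}]' 1
python3 - <<'E'
from workcell import arm
import cv2
from sh import *
for n in("side","top"): cv2.imwrite(f"pics/{n}7.png",arm.get_image(n)["color"])
a=cv2.imread("pics/side7.png")[200:440,240:500];b=cv2.imread("pics/top7.png")[160:330,250:520]
cv2.imwrite("pics/p7.png",np.hstack([cv2.resize(x,(400,400),interpolation=2) for x in(a,b)]))
print(arm.get_obs()['eef_pos'])
E
```

```text
time_s: 15.95
eef_pos: [0.5389, -0.3327, 0.0421]
tool_rot: [-0.5, 0.5, 0.5, 0.5]
ft_force: [0.5, 0.0, -0.3]
finger_gap: 0.0682
time_s: 16.75
eef_pos: [0.4822, -0.1715, 0.1631]
tool_rot: [-0.5, 0.5, 0.5, 0.5]
ft_force: [0.5, 0.4, 0.4]
finger_gap: 0.0683
time_s: 17.15
eef_pos: [0.4552, -0.0928, 0.1634]
tool_rot: [0.501, -0.499, -0.5, -0.5]
ft_force: [-0.0, 0.4, 0.7]
finger_gap: 0.0852
[ 0.45531724 -0.09401977  0.16283987]
```

View pics/p7.png

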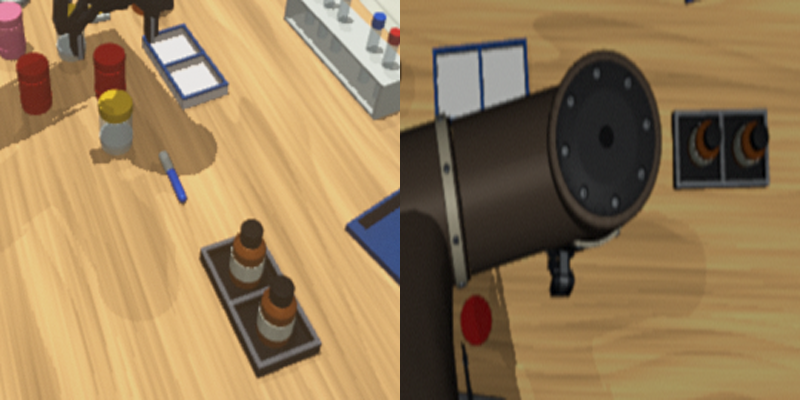

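```bash
python3 -m handwheel '[{"dx":0.03,"dy":0,"dz":-0.001,"roll":0},{"dx":0.025,"dy":0,"dz":0,"roll":0},{"dx":0,"dy":0,"dz":0,"roll":0}]'
python3 - <<'E'
from workcell import arm
import cv2
from sh import *
for n in("side",): cv2.imwrite(f"pics/{n}8.png",arm.get_image(n)["color"])
view("pics/side8.png","pics/p8.png","side",(240,190),(150,150),4,sh)
print(arm.get_obs()['eef_pos'])
E
```

```text
time_s: 17.55
eef_pos: [0.4529, -0.0961, 0.1046]
tool_rot: [-0.498, 0.502, 0.501, 0.499]
ft_force: [-0.3, -0.1, 0.6]
finger_gap: 0.0853
[ 0.45405369 -0.09591341  0.10628848]
```

View pics/p8.png

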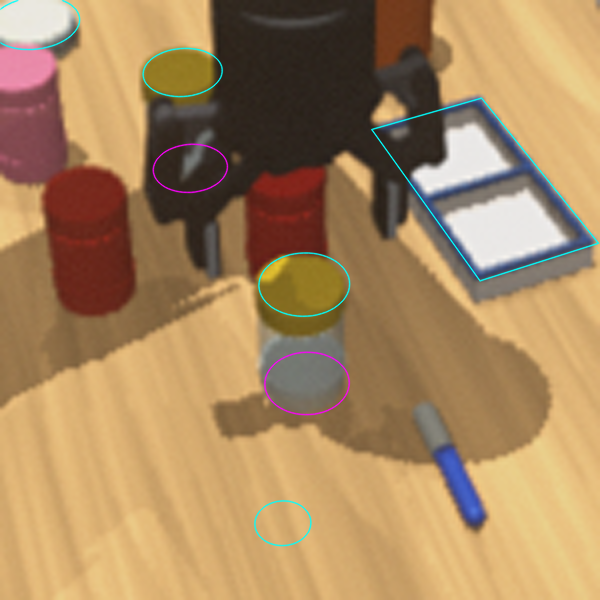

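```bash
python3 -m handwheel '[{"dx":0.025,"dy":0,"dz":0,"roll":0},{"dx":0.025,"dy":0,"dz":0,"roll":0},{"dx":0.02,"dy":0,"dz":0,"roll":0},{"dx":0,"dy":0,"dz":0,"roll":0},{"dx":0,"dy":0,"dz":0,"roll":0}]'
python3 -m handwheel '[{"dx":0,"dy":0,"dz":0,"roll":0},{"dx":0,"dy":0,"dz":0,"roll":0},{"dx":0,"dy":0,"dz":0,"roll":0},{"dx":0,"dy":0,"dz":0,"roll":0},{"dx":0,"dy":0,"dz":0,"roll":0},{"dx":0,"dy":0,"dz":0,"roll":0},{"dx":0,"dy":0,"dz":0,"roll":0}]' -1 35
```

```text
time_s: 18.1
eef_pos: [0.4557, -0.095, 0.0383]
tool_rot: [0.5, -0.5, -0.5, -0.5]
ft_force: [-0.9, -0.3, 1.1]
finger_gap: 0.0853
time_s: 18.8
eef_pos: [0.4553, -0.0946, 0.0383]
tool_rot: [0.5, -0.499, -0.5, -0.5]
ft_force: [-1.8, 0.7, 7.5]
finger_gap: 0.0455
```

```bash
python3 -m handwheel '[{"dx":-0.01,"dy":0,"dz":0,"roll":0},{"dx":-0.03,"dy":0,"dz":0,"roll":0},{"dx":-0.03,"dy":0,"dz":0,"roll":0},{"dx":-0.03,"dy":0,"dz":0,"roll":0},{"dx":-0.01,"dy":0,"dz":0,"roll":0},{"dx":0,"dy":0,"dz":0,"roll":0}]'
python3 -m handwheel '[{"dx":0,"dy":-0.029,"dz":0.0135,"roll":0},{"dx":0,"dy":-0.029,"dz":0.0135,"roll":0},{"dx":0,"dy":-0.029,"dz":0.0135,"roll":0},{"dx":0,"dy":-0.029,"dz":0.0135,"roll":0},{"dx":0,"dy":-0.028,"dz":0.0135,"roll":0},{"dx":0,"dy":0,"dz":0,"roll":0},{"dx":0,"dy":0,"dz":0,"roll":0}]'
python3 - <<'E'
from workcell import arm
import cv2
from sh import *
for n in("side","top"): cv2.imwrite(f"pics/{n}9.png",arm.get_image(n)["color"])
view("pics/side9.png","pics/p9.png","side",(300,170),(150,150),4,sh)
print(arm.get_obs()['eef_pos'])
E
```

```text
time_s: 19.4
eef_pos: [0.4558, -0.0945, 0.1493]
tool_rot: [-0.501, 0.499, 0.499, 0.501]
ft_force: [0.8, 0.1, -1.6]
finger_gap: 0.0457
time_s: 20.1
eef_pos: [0.5979, -0.027, 0.1451]
tool_rot: [-0.499, 0.501, 0.501, 0.499]
ft_force: [-0.0, -0.1, -1.4]
finger_gap: 0.0458
[ 0.59750086 -0.02749393  0.14614881]
```

View pics/p9.png

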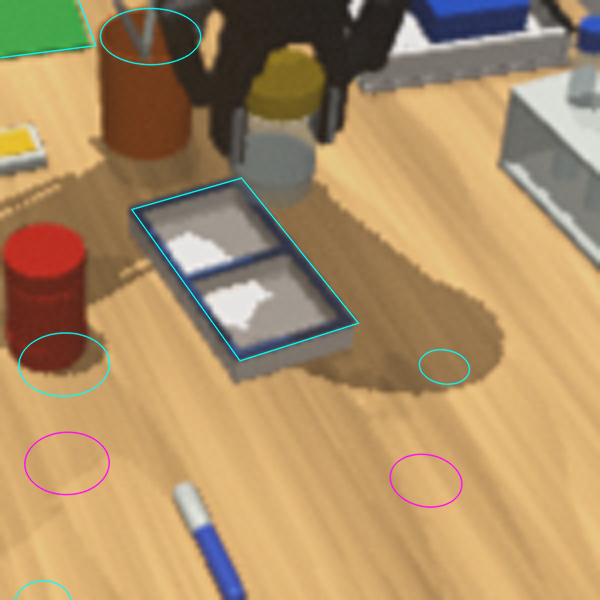

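```bash
python3 -m handwheel '[{"dx":0.025,"dy":-0.001,"dz":0,"roll":0},{"dx":0.025,"dy":0,"dz":0,"roll":0},{"dx":0.025,"dy":0,"dz":0,"roll":0},{"dx":0.013,"dy":0,"dz":0,"roll":0},{"dx":0.006,"dy":0,"dz":0,"roll":0},{"dx":0.002,"dy":0,"dz":0,"roll":0},{"dx":0,"dy":0,"dz":0,"roll":0},{"dx":0,"dy":0,"dz":0,"roll":0}]'
python3 -m handwheel '[{"dx":0.002,"dy":0,"dz":0,"roll":0},{"dx":0,"dy":0,"dz":0,"roll":0}]'
python3 -m handwheel '[{"dx":0.001,"dy":0,"dz":0,"roll":0},{"dx":0,"dy":0,"dz":0,"roll":0}]'
```

```text
time_s: 21.0
eef_pos: [0.6005, -0.027, 0.0524]
tool_rot: [-0.5, 0.499, 0.5, 0.5]
ft_force: [-0.7, -1.5, -0.8]
finger_gap: 0.0458
time_s: 21.2
eef_pos: [0.6, -0.0271, 0.0496]
tool_rot: [0.5, -0.5, -0.5, -0.5]
ft_force: [-0.3, -1.0, -1.0]
finger_gap: 0.0455
time_s: 21.4
eef_pos: [0.5998, -0.0271, 0.0483]
tool_rot: [-0.5, 0.5, 0.5, 0.5]
ft_force: [0.5, 0.0, -0.6]
finger_gap: 0.0458
```

```bash
python3 -m handwheel '[{"dx":0.002,"dy":0,"dz":0,"roll":0},{"dx":0.0015,"dy":0,"dz":0,"roll":0},{"dx":0,"dy":0,"dz":0,"roll":0}]'
python3 -m handwheel '[{"dx":0.0007,"dy":0,"dz":0,"roll":0},{"dx":0,"dy":0,"dz":0,"roll":0}]'
python3 -m handwheel '[{"dx":0.0005,"dy":0,"dz":0,"roll":0},{"dx":0,"dy":0,"dz":0,"roll":0}]'
python3 -m handwheel '[{"dx":0.0005,"dy":0,"dz":0,"roll":0},{"dx":0,"dy":0,"dz":0,"roll":0}]'
```

```text
time_s: 21.7
eef_pos: [0.5996, -0.0272, 0.0444]
tool_rot: [-0.5, 0.5, 0.5, 0.5]
ft_force: [-0.7, 0.9, 0.2]
finger_gap: 0.0453
time_s: 21.9
eef_pos: [0.5998, -0.0272, 0.044]
tool_rot: [-0.5, 0.5, 0.5, 0.5]
ft_force: [0.5, -0.5, -0.9]
finger_gap: 0.0457
time_s: 22.1
eef_pos: [0.5998, -0.0271, 0.0436]
tool_rot: [-0.5, 0.5, 0.5, 0.5]
ft_force: [0.3, -1.2, -0.0]
finger_gap: 0.0456
time_s: 22.3
eef_pos: [0.5998, -0.0272, 0.0434]
tool_rot: [0.5, -0.5, -0.5, -0.5]
ft_force: [-1.7, 0.6, 3.5]
finger_gap: 0.0456
```

```bash
python3 -m handwheel '[{"dx":0,"dy":0,"dz":0,"roll":0},{"dx":0,"dy":0,"dz":0,"roll":0},{"dx":0,"dy":0,"dz":0,"roll":0},{"dx":0,"dy":0,"dz":0,"roll":0}]' 0.7
python3 -m handwheel '[{"dx":-0.01,"dy":0,"dz":0,"roll":0},{"dx":-0.04,"dy":0,"dz":0,"roll":0},{"dx":-0.04,"dy":0,"dz":0,"roll":0},{"dx":-0.03,"dy":0,"dz":0,"roll":0},{"dx":0,"dy":0.032,"dz":0.025,"roll":0},{"dx":0,"dy":0.032,"dz":0.025,"roll":0},{"dx":0,"dy":0.032,"dz":0.025,"roll":0},{"dx":0,"dy":0.032,"dz":0.025,"roll":0}]' 
python3 -m handwheel '[{"dx":0,"dy":0.032,"dz":0.027,"roll":0},{"dx":0.03,"dy":0,"dz":0,"roll":0},{"dx":0.015,"dy":0,"dz":0,"roll":0},{"dx":0,"dy":0,"dz":0,"roll":0},{"dx":0,"dy":0,"dz":0,"roll":0}]' 1
python3 - <<'E'
from workcell import arm
import cv2
from sh import *
for n in("side","top"): cv2.imwrite(f"pics/{n}10.png",arm.get_image(n)["color"])
view("pics/side10.png","pics/p10.png","side",(230,140),(200,150),4,sh)
print(arm.get_obs()['eef_pos'])
E
```

```text
time_s: 22.7
eef_pos: [0.5998, -0.0271, 0.043]
tool_rot: [-0.5, 0.5, 0.5, 0.5]
ft_force: [-0.1, 0.3, -0.6]
finger_gap: 0.0727
time_s: 23.5
eef_pos: [0.4707, 0.0734, 0.1639]
tool_rot: [-0.5, 0.5, 0.5, 0.5]
ft_force: [-0.5, 1.2, -0.0]
finger_gap: 0.0723
time_s: 24.0
eef_pos: [0.4402, 0.0999, 0.1189]
tool_rot: [0.5, -0.5, -0.5, -0.5]
ft_force: [1.0, -0.0, 0.2]
finger_gap: 0.0853
[0.4405749  0.09999406 0.11917743]
```

View pics/p10.png

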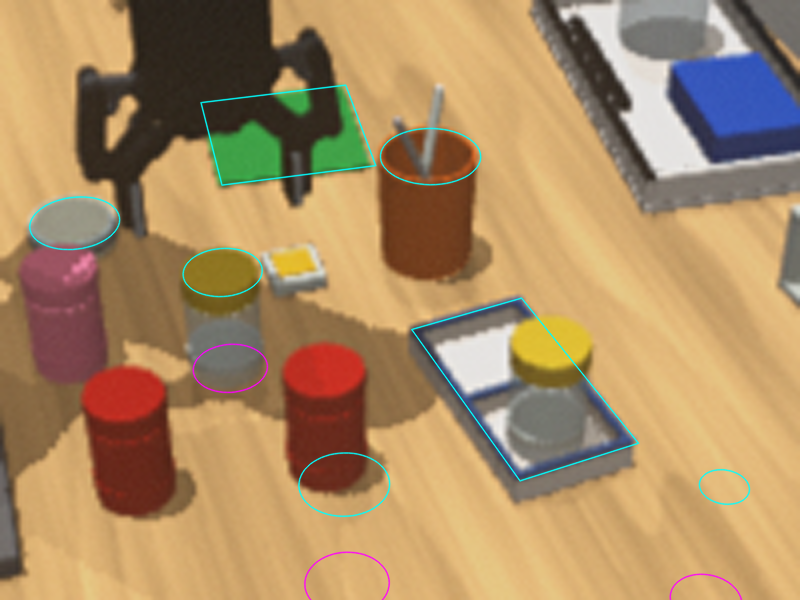

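```bash
python3 -m handwheel '[{"dx":0,"dy":0,"dz":0,"roll":0},{"dx":0.02,"dy":0,"dz":0,"roll":0},{"dx":0.025,"dy":0,"dz":0,"roll":0},{"dx":0.025,"dy":0,"dz":0,"roll":0},{"dx":0.011,"dy":0,"dz":0,"roll":0},{"dx":0,"dy":0,"dz":0,"roll":0},{"dx":0,"dy":0,"dz":0,"roll":0}]' 0.65
python3 -m handwheel '[{"dx":0,"dy":0,"dz":0,"roll":0},{"dx":0,"dy":0,"dz":0,"roll":0},{"dx":0,"dy":0,"dz":0,"roll":0},{"dx":0,"dy":0,"dz":0,"roll":0},{"dx":0,"dy":0,"dz":0,"roll":0},{"dx":0,"dy":0,"dz":0,"roll":0},{"dx":0,"dy":0,"dz":0,"roll":0}]' -1 35
```

```text
time_s: 24.8
eef_pos: [0.4402, 0.0999, 0.0376]
tool_rot: [0.5, -0.5, -0.5, -0.5]
ft_force: [-0.2, -0.0, 0.2]
finger_gap: 0.0711
time_s: 25.5
eef_pos: [0.4402, 0.1002, 0.0381]
tool_rot: [-0.5, 0.499, 0.5, 0.5]
ft_force: [-1.7, 0.3, 5.6]
finger_gap: 0.0456
```

```bash
python3 -m handwheel '[{"dx":-0.01,"dy":0,"dz":0,"roll":0},{"dx":-0.03,"dy":0,"dz":0,"roll":0},{"dx":-0.03,"dy":0,"dz":0,"roll":0},{"dx":-0.03,"dy":0,"dz":0,"roll":0},{"dx":-0.01,"dy":0,"dz":0,"roll":0},{"dx":0,"dy":0,"dz":0,"roll":0}]'
python3 -m handwheel '[{"dx":0,"dy":-0.03,"dz":-0.011,"roll":0},{"dx":0,"dy":-0.03,"dz":-0.011,"roll":0},{"dx":0,"dy":-0.03,"dz":-0.011,"roll":0},{"dx":0,"dy":-0.03,"dz":-0.011,"roll":0},{"dx":0,"dy":-0.03,"dz":-0.011,"roll":0},{"dx":0,"dy":-0.0025,"dz":-0.0015,"roll":0},{"dx":0,"dy":0,"dz":0,"roll":0},{"dx":0,"dy":0,"dz":0,"roll":0}]'
python3 - <<'E'
from workcell import arm
import cv2
from sh import *
for n in("side","top"): cv2.imwrite(f"pics/{n}11.png",arm.get_image(n)["color"])
view("pics/side11.png","pics/p11.png","side",(300,150),(150,150),4,sh)
print(arm.get_obs()['eef_pos'])
E
```

```text
time_s: 26.1
eef_pos: [0.4406, 0.1004, 0.1491]
tool_rot: [-0.5, 0.498, 0.5, 0.501]
ft_force: [-0.7, 0.2, -1.0]
finger_gap: 0.0455
time_s: 26.9
eef_pos: [0.591, 0.0432, 0.1459]
tool_rot: [-0.499, 0.501, 0.5, 0.499]
ft_force: [0.3, -0.1, -0.6]
finger_gap: 0.0456
[0.59130899 0.04360171 0.14680132]
```

View pics/p11.png

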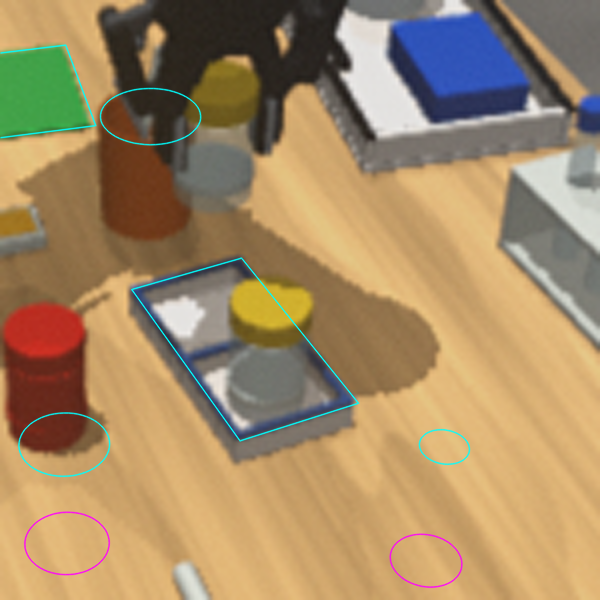

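```bash
python3 -m handwheel '[{"dx":0.025,"dy":-0.001,"dz":0,"roll":0},{"dx":0.025,"dy":0,"dz":0,"roll":0},{"dx":0.025,"dy":0,"dz":0,"roll":0},{"dx":0.014,"dy":0,"dz":0,"roll":0},{"dx":0.006,"dy":0,"dz":0,"roll":0},{"dx":0.002,"dy":0,"dz":0,"roll":0},{"dx":0,"dy":0,"dz":0,"roll":0},{"dx":0,"dy":0,"dz":0,"roll":0}]'
python3 -m handwheel '[{"dx":0.002,"dy":0,"dz":0,"roll":0},{"dx":0.001,"dy":0,"dz":0,"roll":0},{"dx":0,"dy":0,"dz":0,"roll":0}]'
python3 -m handwheel '[{"dx":0.001,"dy":0,"dz":0,"roll":0},{"dx":0,"dy":0,"dz":0,"roll":0}]'
```

```text
time_s: 27.8
eef_pos: [0.594, 0.0436, 0.0512]
tool_rot: [-0.5, 0.499, 0.5, 0.5]
ft_force: [0.2, -0.5, -1.1]
finger_gap: 0.0457
time_s: 28.1
eef_pos: [0.5933, 0.0433, 0.0472]
tool_rot: [0.5, -0.5, -0.5, -0.5]
ft_force: [0.2, -0.7, -2.0]
finger_gap: 0.0458
time_s: 28.3
eef_pos: [0.5933, 0.0433, 0.046]
tool_rot: [-0.5, 0.5, 0.5, 0.5]
ft_force: [0.5, -0.2, -0.6]
finger_gap: 0.0459
```

```bash
python3 -m handwheel '[{"dx":0.001,"dy":0,"dz":0,"roll":0},{"dx":0.001,"dy":0,"dz":0,"roll":0},{"dx":0,"dy":0,"dz":0,"roll":0}]'
python3 -m handwheel '[{"dx":0.0005,"dy":0,"dz":0,"roll":0},{"dx":0,"dy":0,"dz":0,"roll":0}]'
python3 -m handwheel '[{"dx":0.0005,"dy":0,"dz":0,"roll":0},{"dx":0,"dy":0,"dz":0,"roll":0}]'
```

```text
time_s: 28.6
eef_pos: [0.5932, 0.0433, 0.0439]
tool_rot: [-0.5, 0.5, 0.5, 0.5]
ft_force: [-0.2, 0.8, -1.6]
finger_gap: 0.0455
time_s: 28.8
eef_pos: [0.5933, 0.0433, 0.0435]
tool_rot: [-0.5, 0.5, 0.5, 0.5]
ft_force: [0.4, -0.4, -0.9]
finger_gap: 0.0456
time_s: 29.0
eef_pos: [0.5934, 0.0434, 0.0432]
tool_rot: [0.5, -0.5, -0.5, -0.5]
ft_force: [-1.1, 0.5, 0.6]
finger_gap: 0.0457
```

```bash
python3 -m handwheel '[{"dx":0.0004,"dy":0,"dz":0,"roll":0},{"dx":0,"dy":0,"dz":0,"roll":0}]'
python3 -m handwheel '[{"dx":0,"dy":0,"dz":0,"roll":0},{"dx":0,"dy":0,"dz":0,"roll":0},{"dx":0,"dy":0,"dz":0,"roll":0},{"dx":0,"dy":0,"dz":0,"roll":0}]' 0.7
python3 -m handwheel '[{"dx":-0.01,"dy":0,"dz":0,"roll":0},{"dx":-0.04,"dy":0,"dz":0,"roll":0},{"dx":-0.04,"dy":0,"dz":0,"roll":0},{"dx":-0.04,"dy":0,"dz":0,"roll":0},{"dx":0,"dy":0.031,"dz":0.031,"roll":0},{"dx":0,"dy":0.031,"dz":0.031,"roll":0},{"dx":0,"dy":0.031,"dz":0.031,"roll":0},{"dx":0,"dy":0.031,"dz":0.031,"roll":0}]' 
python3 -m handwheel '[{"dx":0,"dy":0.031,"dz":0.031,"roll":0},{"dx":0,"dy":0.031,"dz":0.031,"roll":0},{"dx":0,"dy":0.031,"dz":0.032,"roll":0},{"dx":0.04,"dy":0,"dz":0,"roll":0},{"dx":0.04,"dy":0,"dz":0,"roll":0},{"dx":0.02,"dy":0,"dz":0,"roll":0},{"dx":0,"dy":0,"dz":0,"roll":0},{"dx":0,"dy":0,"dz":0,"roll":0}]' 1
python3 - <<'E'
from workcell import arm
import cv2
from sh import *
for n in("side","top"): cv2.imwrite(f"pics/{n}12.png",arm.get_image(n)["color"])
view("pics/side12.png","pics/p12.png","side",(200,120),(200,150),4,sh)
print(arm.get_obs()['eef_pos'])
E
```

```text
time_s: 29.2
eef_pos: [0.5934, 0.0434, 0.0432]
tool_rot: [0.5, -0.5, -0.5, -0.5]
ft_force: [-2.5, -0.7, 4.8]
finger_gap: 0.046
time_s: 29.6
eef_pos: [0.5933, 0.0433, 0.0426]
tool_rot: [-0.5, 0.5, 0.5, 0.5]
ft_force: [0.1, 1.5, 0.2]
finger_gap: 0.0727
time_s: 30.4
eef_pos: [0.4682, 0.1681, 0.1736]
tool_rot: [-0.5, 0.5, 0.5, 0.501]
ft_force: [0.7, 2.0, 0.3]
finger_gap: 0.0725
time_s: 31.2
eef_pos: [0.3766, 0.2616, 0.0735]
tool_rot: [0.5, -0.5, -0.5, -0.5]
ft_force: [1.0, 0.3, 1.0]
finger_gap: 0.0857
[0.37703492 0.26218413 0.07427093]
```

View pics/p12.png

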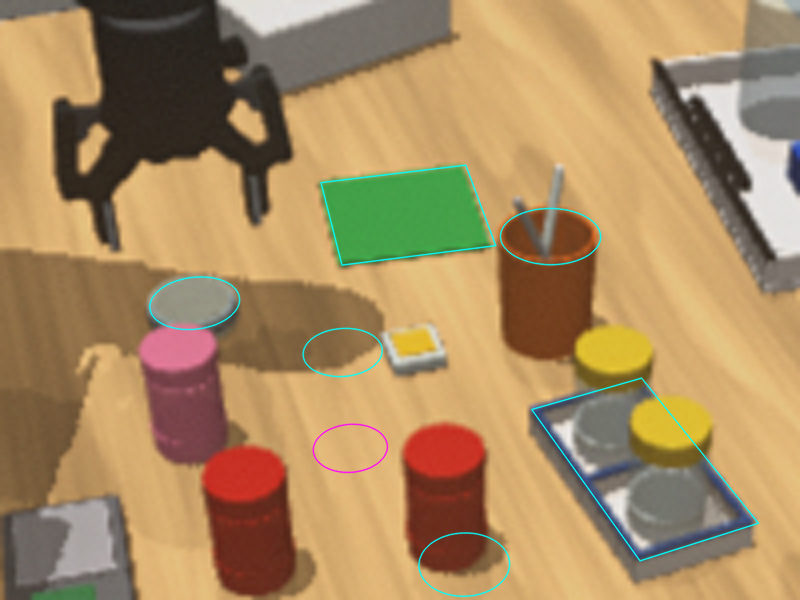

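```bash
python3 -m handwheel '[{"dx":0.025,"dy":0.001,"dz":0,"roll":0},{"dx":0.02,"dy":0,"dz":0,"roll":0},{"dx":0.01,"dy":0,"dz":0,"roll":0},{"dx":0.005,"dy":0,"dz":0,"roll":0},{"dx":0,"dy":0,"dz":0,"roll":0},{"dx":0,"dy":0,"dz":0,"roll":0}]'
python3 - <<'E'
from workcell import arm
import cv2
from sh import *
for n in("side","top"): cv2.imwrite(f"pics/{n}13.png",arm.get_image(n)["color"])
view("pics/side13.png","pics/p13.png","side",(200,140),(100,100),6,sh)
print(arm.get_obs()['eef_pos'])
E
```

```text
time_s: 31.9
eef_pos: [0.3757, 0.2618, 0.0135]
tool_rot: [-0.5, 0.499, 0.5, 0.5]
ft_force: [-0.2, 0.2, 0.2]
finger_gap: 0.0856
[0.37561176 0.26182373 0.01347622]
```

View pics/p13.png

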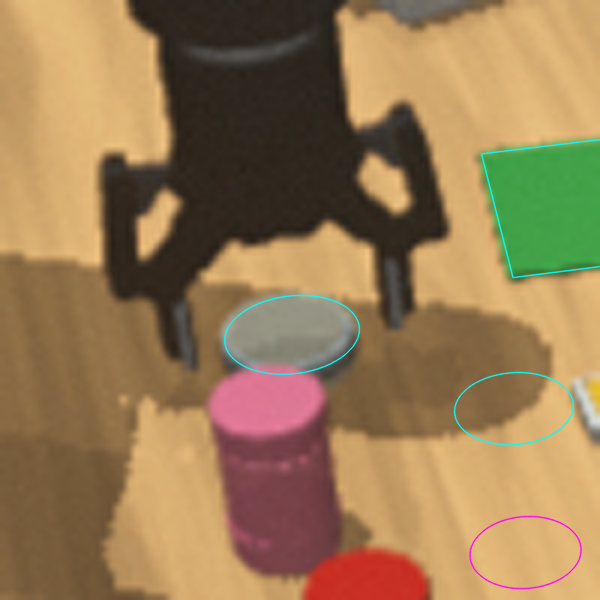

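Straddled. Closing with moderate force.

```bash
python3 -m handwheel '[{"dx":0,"dy":0,"dz":0,"roll":0},{"dx":0,"dy":0,"dz":0,"roll":0},{"dx":0,"dy":0,"dz":0,"roll":0},{"dx":0,"dy":0,"dz":0,"roll":0},{"dx":0,"dy":0,"dz":0,"roll":0},{"dx":0,"dy":0,"dz":0,"roll":0}]' -1 30
python3 -m handwheel '[{"dx":-0.005,"dy":0,"dz":0,"roll":0},{"dx":-0.015,"dy":0,"dz":0,"roll":0},{"dx":-0.02,"dy":0,"dz":0,"roll":0},{"dx":-0.02,"dy":0,"dz":0,"roll":0},{"dx":0,"dy":0,"dz":0,"roll":0},{"dx":0,"dy":0,"dz":0,"roll":0}]'
python3 - <<'E'
from workcell import arm
import cv2
from sh import *
for n in("side","top"): cv2.imwrite(f"pics/{n}14.png",arm.get_image(n)["color"])
view("pics/side14.png","pics/p14.png","side",(200,120),(100,100),6,sh)
print(arm.get_obs()['eef_pos'])
E
```

```text
time_s: 32.6
eef_pos: [0.3754, 0.2615, 0.0133]
tool_rot: [-0.5, 0.5, 0.5, 0.5]
ft_force: [-1.6, -0.7, 7.3]
finger_gap: 0.0588
time_s: 33.2
eef_pos: [0.3753, 0.2615, 0.0731]
tool_rot: [-0.5, 0.5, 0.5, 0.5]
ft_force: [-0.7, -0.6, -0.8]
finger_gap: 0.0587
[0.3749153  0.26084217 0.07223774]
```

View pics/p14.png

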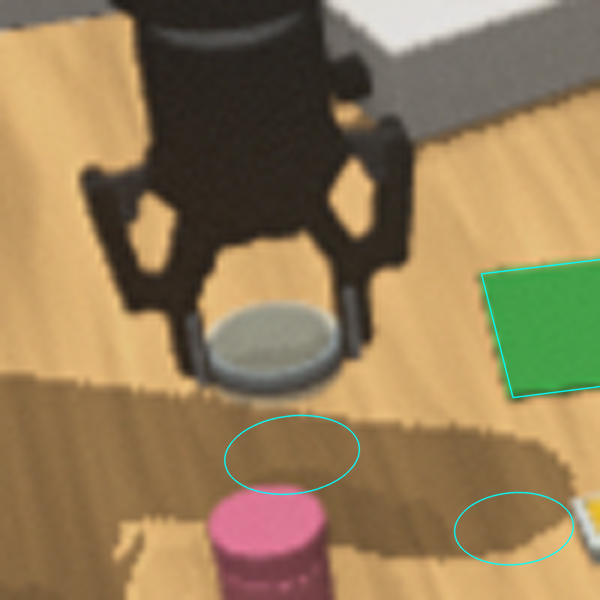

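```bash
python3 -m handwheel '[{"dx":-0.01,"dy":-0.024,"dz":0.011,"roll":0},{"dx":0,"dy":-0.024,"dz":0.011,"roll":0},{"dx":0,"dy":-0.024,"dz":0.011,"roll":0},{"dx":0,"dy":-0.024,"dz":0.011,"roll":0},{"dx":0,"dy":-0.024,"dz":0.011,"roll":0},{"dx":0,"dy":-0.024,"dz":0.011,"roll":0},{"dx":0,"dy":-0.024,"dz":0.011,"roll":0},{"dx":0,"dy":0,"dz":0,"roll":0}]'
python3 -m handwheel '[{"dx":0.02,"dy":-0.002,"dz":0,"roll":0},{"dx":0.02,"dy":0,"dz":0,"roll":0},{"dx":0.01,"dy":0,"dz":0,"roll":0},{"dx":0.005,"dy":0,"dz":0,"roll":0},{"dx":0,"dy":0,"dz":0,"roll":0},{"dx":0,"dy":0,"dz":0,"roll":0}]'
```

```text
time_s: 34.1
eef_pos: [0.5453, 0.339, 0.0808]
tool_rot: [-0.5, 0.501, 0.5, 0.5]
ft_force: [-0.9, -0.5, -0.3]
finger_gap: 0.0587
time_s: 34.7
eef_pos: [0.5454, 0.3387, 0.0283]
tool_rot: [0.5, -0.5, -0.5, -0.5]
ft_force: [-0.4, -0.2, 0.6]
finger_gap: 0.0585
```

```bash
python3 -m handwheel '[{"dx":0.004,"dy":0,"dz":0,"roll":0},{"dx":0.003,"dy":0,"dz":0,"roll":0},{"dx":0,"dy":0,"dz":0,"roll":0},{"dx":0,"dy":0,"dz":0,"roll":0}]'
python3 -m handwheel '[{"dx":0.0015,"dy":0,"dz":0,"roll":0},{"dx":0,"dy":0,"dz":0,"roll":0}]'
python3 -m handwheel '[{"dx":0.0007,"dy":0,"dz":0,"roll":0},{"dx":0,"dy":0,"dz":0,"roll":0}]'
```

```text
time_s: 35.1
eef_pos: [0.5453, 0.3383, 0.0208]
tool_rot: [0.5, -0.5, -0.5, -0.5]
ft_force: [-0.2, -0.1, -0.6]
finger_gap: 0.0586
time_s: 35.3
eef_pos: [0.5452, 0.3383, 0.0191]
tool_rot: [-0.5, 0.5, 0.5, 0.5]
ft_force: [0.4, 0.5, -0.4]
finger_gap: 0.0589
time_s: 35.5
eef_pos: [0.5452, 0.3383, 0.0184]
tool_rot: [0.5, -0.5, -0.5, -0.5]
ft_force: [-0.3, 0.4, -1.2]
finger_gap: 0.0587
```

```bash
python3 -m handwheel '[{"dx":0.0006,"dy":0,"dz":0,"roll":0},{"dx":0,"dy":0,"dz":0,"roll":0}]'
python3 -m handwheel '[{"dx":0.0005,"dy":0,"dz":0,"roll":0},{"dx":0,"dy":0,"dz":0,"roll":0}]'
python3 -m handwheel '[{"dx":0.0005,"dy":0,"dz":0,"roll":0},{"dx":0,"dy":0,"dz":0,"roll":0}]'
```

```text
time_s: 35.7
eef_pos: [0.5452, 0.3383, 0.0178]
tool_rot: [0.5, -0.5, -0.5, -0.5]
ft_force: [-0.4, -0.4, 0.7]
finger_gap: 0.0586
time_s: 35.9
eef_pos: [0.5453, 0.3384, 0.0175]
tool_rot: [0.5, -0.5, -0.5, -0.5]
ft_force: [-0.2, -0.1, -0.2]
finger_gap: 0.0583
time_s: 36.1
eef_pos: [0.5453, 0.3384, 0.0174]
tool_rot: [0.5, -0.5, -0.5, -0.5]
ft_force: [-1.6, -0.4, 5.7]
finger_gap: 0.0587
```

Contact on the mat. Release, rise and move clear.

```bash
python3 -m handwheel '[{"dx":0,"dy":0,"dz":0,"roll":0},{"dx":0,"dy":0,"dz":0,"roll":0},{"dx":0,"dy":0,"dz":0,"roll":0},{"dx":0,"dy":0,"dz":0,"roll":0}]' 1
python3 -m handwheel '[{"dx":-0.01,"dy":0,"dz":0,"roll":0},{"dx":-0.04,"dy":0,"dz":0,"roll":0},{"dx":-0.04,"dy":0,"dz":0,"roll":0},{"dx":-0.04,"dy":0,"dz":0,"roll":0},{"dx":-0.04,"dy":0,"dz":0,"roll":0},{"dx":-0.04,"dy":0.02,"dz":0.02,"roll":0},{"dx":0,"dy":0.03,"dz":0.035,"roll":0},{"dx":0,"dy":0.03,"dz":0.035,"roll":0}]' 
python3 -m handwheel '[{"dx":0,"dy":0.03,"dz":0.035,"roll":0},{"dx":0,"dy":0.03,"dz":0.035,"roll":0},{"dx":0,"dy":0.03,"dz":0.035,"roll":0},{"dx":0,"dy":0.03,"dz":0.035,"roll":0},{"dx":0,"dy":0.03,"dz":0.035,"roll":0},{"dx":0,"dy":0,"dz":0,"roll":0},{"dx":0,"dy":0,"dz":0,"roll":0}]' 
python3 - <<'E'
from workcell import arm
import cv2
from ov import *
c=(255,255,0)
s=[(tray((.5446,.3386),83.7,.11,.11,.004),c),(tray((.5961,.0083),95.4),c),(tray((.5387,-.3673),92),c),(ring((.5955,.1702),.032,.08),c),(ring((.5453,.3384),.03,.020),(0,0,255))]
for n in("side","top"): cv2.imwrite(f"pics/{n}15.png",arm.get_image(n)["color"])
view("pics/side15.png","pics/p15.png","side",(240,130),(220,200),3,s)
view("pics/top15.png","pics/p15b.png","top",(125,150),(250,120),3,s)
view("pics/top15.png","pics/p15c.png","top",(250,150),(260,120),3,s)
E
```

```text
time_s: 36.5
eef_pos: [0.5452, 0.3383, 0.0167]
tool_rot: [0.5, -0.5, -0.5, -0.5]
ft_force: [0.3, -0.2, -0.3]
finger_gap: 0.0854
time_s: 37.3
eef_pos: [0.465, 0.4293, 0.2299]
tool_rot: [-0.499, 0.499, 0.5, 0.502]
ft_force: [0.7, 0.5, -0.9]
finger_gap: 0.0855
time_s: 38.0
eef_pos: [0.314, 0.604, 0.2272]
tool_rot: [0.501, -0.499, -0.501, -0.499]
ft_force: [0.3, -0.6, -0.6]
finger_gap: 0.0854
```

View pics/p15.png

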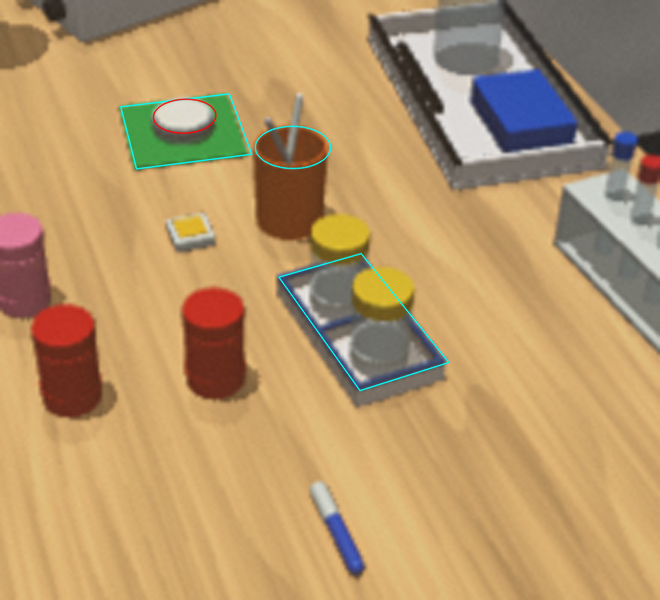

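View pics/p15b.png

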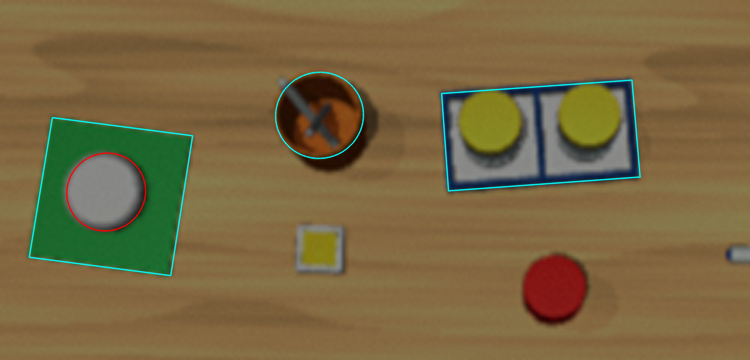

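View pics/p15c.png

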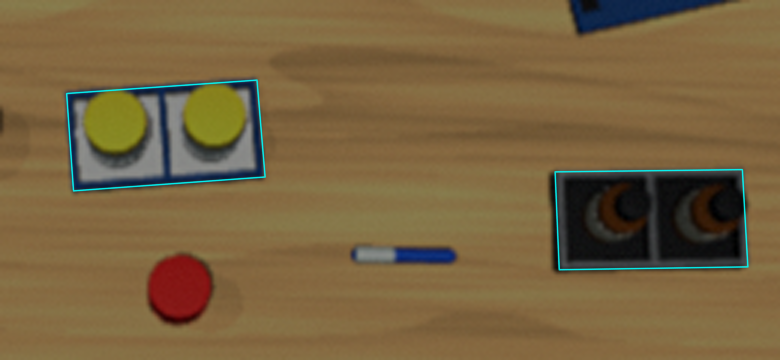

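View pics/side15.png

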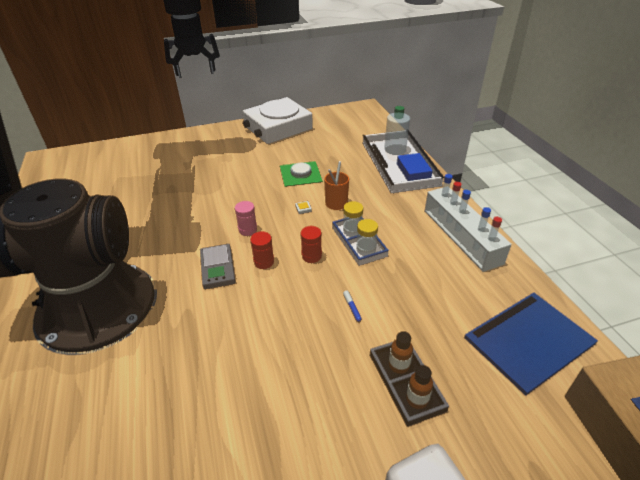

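Both views show the bottles upright at side (402,352) and (420,387), one per black bay. The jars are upright at (354,218) and (368,236), one per white bay. The petri dish lies flat near the middle of the mat at (301,170). The beaker and decoys haven't moved, and the arm is clear. Handing in.

```bash
python3 -c "
from workcell import arm
print(arm.close_job())"
```

```text
the job is handed in; nothing more can be done
None
```

The bench is cleared and the job is handed in, at about 38 s on the robot's clock (limit 128 s). I did the bottles first, then the jars, then the petri dish, and lowered each until it touched before letting go.

- **Bottles and jars:** the last top and side pictures show both amber bottles upright in the black tray and both yellow-lidded jars upright in the white tray, one per bay.
- **Petri dish:** it lies flat and wholly on the green mat, close to the middle.
- **Everything else:** the beaker matches the outline I measured at the start. The red and pink jars and the other items look where they were, and the arm is well clear.
- **Forces:** the highest reading I saw was about 8 N, taken between moves.
- **What disagreed:** the two cameras differed by up to about 6 mm on the jar lids, so I aimed jar_a slightly between them and jar_b close to the top view. Both grasps held first time. My first move command was refused because every row must give all four numbers; nothing moved. No check failed.

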